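# Load the tip-gilding mask fixture with post caps

## Task

Load the masking fixture for tip painting: lift the golden mask plate off its two dowels and lay it flat on the grey felt pad, then set every pyramid post cap from the bench point up in a white nest of its own, fully down in it. Then lower the mask level over both dowels until it lies flush on its rails, swing both red-knobbed clamps fully closed over it, and let go; leave the rosette and the other odds and ends on the bench where they are.

Things in the scene. Friction and masses are not known exactly. Their poses are not given: they have to be found in the camera images.
- fixture: masking fixture, fixed: dark steel base 296 (x) x 216 (y) x 8 mm; origin at the centre of its underside on the bench, z up. On it a white nest plate 224 x 140 mm, top 12 mm above the bench, with six square nests 46 x 46 x 4 mm deep (floor 8 mm above the bench), sides along x and y, centres at fixture x = -68, 0, 68 mm and y = -36, 36 mm. Swing clamps at (34, 96) and (-34, -96) mm
- seat (a point): fixture centre, 30 mm above the bench, axes as the fixture's: the mask's origin comes here when home. It lies level with the tops of two aluminium rest rails (28 mm in x, 140 in y) at fixture x = +-130 mm. In each rail's middle, at (+-130, 0) mm, an upright steel dowel of 10 mm diameter, top 60 mm above the bench, its upper 8 mm tapering to 4 mm
- mask: mask plate, 0.4-0.6 kg: golden plate 288 (x) x 140 (y) x 6 mm, six 34 mm square windows over the nests; 12.5 mm round dowel hole at x = -130 mm, slot 16 (x) x 12.5 mm at x = +130 mm, each through a steel block 6 mm thicker on top. Origin at the centre of its underside, z up. Fits the dowels either way round. Starts seated on the fixture, x along fixture x
- mask_grip (a point): centre of the mask's black bridge handle, 50 mm above the mask's underside, in its middle: a bar 86 mm long along the mask's x, 14 mm wide in y, 16 mm high, on two posts at x = +-34 mm with 36 mm clear under it. Grip it across, from above
- clamp_a (a joint): swing clamp A, pivot upright at fixture (34, 96) mm. 0 = closed, arm to fixture -y, 2.5 mm above the seated mask; from 1.6 up = open, clear of the mask (1.57: arm to fixture +x). Grows anticlockwise seen from above, range 0 to 2.8; stays where left (friction 0.04 N m). Arm 14 mm wide, from 8 mm behind to 50 mm beyond the pivot, 38.5 to 45.5 mm above the bench
- clamp_a_grip (a point): on the axis of clamp A's upright red knob (12 mm diameter, 45.5 to 62.5 mm above the bench), 54.5 mm above the bench, 36 mm from the pivot along the arm. Pinch it from above and swing it, or push it sideways
- clamp_b (a joint): swing clamp B, same as A, pivot at fixture (-34, -96) mm: 0 = closed, arm to fixture +y; 1.57 = arm to fixture -x; grows anticlockwise seen from above
- clamp_b_grip (a point): on the axis of clamp B's red knob, placed as on clamp A
- pad: grey felt pad, fixed, 310 (x) x 180 (y) x 6 mm, origin at the centre of its underside on the bench: the mask is laid here while the fixture is open
- stock: cardboard sheet, fixed, 270 (x) x 190 (y) x 3 mm, origin at the centre of its underside on the bench; the caps start on it. Pad and sheet may change sides
- cap1: bright steel pyramid post cap (solid, 0.07 kg; absent in some runs): square skirt 40 x 40 x 16 mm with sides along its x and y, then a pyramid from 36 mm square to a point, 36 mm high over all; origin at the centre of its underside, z up. Starts at any yaw
- cap2: bright steel pyramid post cap (solid, 0.07 kg; absent in some runs): square skirt 40 x 40 x 16 mm with sides along its x and y, then a pyramid from 36 mm square to a point, 36 mm high over all; origin at the centre of its underside, z up. Starts at any yaw
- cap3: bright steel pyramid post cap (solid, 0.07 kg; absent in some runs): square skirt 40 x 40 x 16 mm with sides along its x and y, then a pyramid from 36 mm square to a point, 36 mm high over all; origin at the centre of its underside, z up. Starts at any yaw
- cap4: bright steel pyramid post cap (solid, 0.07 kg; absent in some runs): square skirt 40 x 40 x 16 mm with sides along its x and y, then a pyramid from 36 mm square to a point, 36 mm high over all; origin at the centre of its underside, z up. Starts at any yaw
- cap5: bright steel pyramid post cap (solid, 0.07 kg; absent in some runs): square skirt 40 x 40 x 16 mm with sides along its x and y, then a pyramid from 36 mm square to a point, 36 mm high over all; origin at the centre of its underside, z up. Starts at any yaw
- rosette: stamped flower rosette, about 60 mm across and 12 mm high, among the caps; not part of the job
- tape: roll of yellow masking tape, 96 mm across, 25 mm high; not part of the job
- tin: closed tin, 74 mm across, 105 mm high; not part of the job
- brush: brush lying on the bench; not part of the job
- spear: forged spear point 145 mm long, lying on the bench beyond the fixture; not part of the job
- finial: dark turned finial, 48 mm across, 62 mm high; not part of the job
- leafpiece: stamped steel leaf 120 mm long, lying on the bench; not part of the job
Things that resemble listed ones, but are neither listed nor needed, are in the scene too. What is shaped like the cap1 but purple or turquoise is not meant.

How it is judged (in metres and radians):
On the way, in this order (a step that is already met when the one before it is completed fails the run):
1. the mask lies flat on the felt pad (horizontal distance between mask and pad below 0.08 m and height (world z) of mask below 0.012 m and angle between mask's own z axis and vertical below 0.06 rad and linear speed of mask below 0.05 m/s), for 0.2 s.
2. every cap sits fully down in a nest, point up, with the mask off ((x of cap1 in the frame of fixture between -0.073 and -0.063 m or x of cap1 in the frame of fixture between -0.005 and 0.005 m or x of cap1 in the frame of fixture between 0.063 and 0.073 m) and (y of cap1 in the frame of fixture between -0.041 and -0.031 m or y of cap1 in the frame of fixture between 0.031 and 0.041 m) and z of each of cap1, cap2, cap3, cap4, cap5 in the frame of fixture below 0.011 m and angle between each of cap1, cap2, cap3, cap4, cap5's own z axis and vertical below 0.08 rad and (x of cap2 in the frame of fixture between -0.073 and -0.063 m or x of cap2 in the frame of fixture between -0.005 and 0.005 m or x of cap2 in the frame of fixture between 0.063 and 0.073 m) and (y of cap2 in the frame of fixture between -0.041 and -0.031 m or y of cap2 in the frame of fixture between 0.031 and 0.041 m) and (x of cap3 in the frame of fixture between -0.073 and -0.063 m or x of cap3 in the frame of fixture between -0.005 and 0.005 m or x of cap3 in the frame of fixture between 0.063 and 0.073 m) and (y of cap3 in the frame of fixture between -0.041 and -0.031 m or y of cap3 in the frame of fixture between 0.031 and 0.041 m) and (x of cap4 in the frame of fixture between -0.073 and -0.063 m or x of cap4 in the frame of fixture between -0.005 and 0.005 m or x of cap4 in the frame of fixture between 0.063 and 0.073 m) and (y of cap4 in the frame of fixture between -0.041 and -0.031 m or y of cap4 in the frame of fixture between 0.031 and 0.041 m) and (x of cap5 in the frame of fixture between -0.073 and -0.063 m or x of cap5 in the frame of fixture between -0.005 and 0.005 m or x of cap5 in the frame of fixture between 0.063 and 0.073 m) and (y of cap5 in the frame of fixture between -0.041 and -0.031 m or y of cap5 in the frame of fixture between 0.031 and 0.041 m) and horizontal distance between mask and seat above 0.1 m), for 0.2 s.
3. the mask lies flush on the rails over both dowels, the caps under it (z of mask in the frame of seat below 0.003 m and horizontal distance between mask and seat below 0.005 m and angle between mask's own z axis and vertical below 0.03 rad and angle between the x axis of mask and the x axis of fixture, either way round below 0.04 rad and (x of cap1 in the frame of fixture between -0.073 and -0.063 m or x of cap1 in the frame of fixture between -0.005 and 0.005 m or x of cap1 in the frame of fixture between 0.063 and 0.073 m) and (y of cap1 in the frame of fixture between -0.041 and -0.031 m or y of cap1 in the frame of fixture between 0.031 and 0.041 m) and z of each of cap1, cap2, cap3, cap4, cap5 in the frame of fixture below 0.011 m and angle between each of cap1, cap2, cap3, cap4, cap5's own z axis and vertical below 0.08 rad and (x of cap2 in the frame of fixture between -0.073 and -0.063 m or x of cap2 in the frame of fixture between -0.005 and 0.005 m or x of cap2 in the frame of fixture between 0.063 and 0.073 m) and (y of cap2 in the frame of fixture between -0.041 and -0.031 m or y of cap2 in the frame of fixture between 0.031 and 0.041 m) and (x of cap3 in the frame of fixture between -0.073 and -0.063 m or x of cap3 in the frame of fixture between -0.005 and 0.005 m or x of cap3 in the frame of fixture between 0.063 and 0.073 m) and (y of cap3 in the frame of fixture between -0.041 and -0.031 m or y of cap3 in the frame of fixture between 0.031 and 0.041 m) and (x of cap4 in the frame of fixture between -0.073 and -0.063 m or x of cap4 in the frame of fixture between -0.005 and 0.005 m or x of cap4 in the frame of fixture between 0.063 and 0.073 m) and (y of cap4 in the frame of fixture between -0.041 and -0.031 m or y of cap4 in the frame of fixture between 0.031 and 0.041 m) and (x of cap5 in the frame of fixture between -0.073 and -0.063 m or x of cap5 in the frame of fixture between -0.005 and 0.005 m or x of cap5 in the frame of fixture between 0.063 and 0.073 m) and (y of cap5 in the frame of fixture between -0.041 and -0.031 m or y of cap5 in the frame of fixture between 0.031 and 0.041 m)), for 0.2 s.
At the end, for the whole second after the job is handed in: Each cap upright (0.08 rad) in a nest, within 5 mm of its centre (x and y) and 3 mm of its floor; mask over both dowels, within 3 mm of flush, 5 mm of centre, level to 0.03 rad, aligned to 0.04 rad, at rest; both clamps within 0.2 rad of closed (all of step 3 and value of joint each of clamp_a, clamp_b below 0.2 rad and linear speed of mask below 0.02 m/s); the robot touches nothing.
It fails at once if the rosette or any other bystander is knocked more than 60 mm from its place (distance of any of rosette, tape, tin, brush, spear, finial, leafpiece from where it was at the start of the episode above 0.06 m).
Of cap1, cap2, cap3, cap4, cap5 only 3 to 5 are there at a start; the rules pass over those that are not, and their reading is None.
At some moment in a run one of cap1, cap2, cap3, cap4, cap5 may be knocked a few centimetres aside while the robot is not near it.
Once in a run the grip may slacken for a moment while it holds something.
It also fails if it takes over 210 s, if anything falls off the work surface, if the arm or the gripper's body presses on something with over 40 N, if the wrist force passes 120 N, or if a joint passes its speed limit or range.

## Robot

A 7-joint arm with a two-finger parallel gripper is mounted at the origin on the work surface. World frame = base frame: x ahead of the robot, y to its left, z up, the work surface at z = 0. Lengths are in m, angles in degrees, forces in N, time in s.
With the tool pointing down it reaches from about 0.425 to 0.825 m from the base axis. Payload 3.6 kg.
Tool frame: the origin (TCP) lies between the finger pads; the fingertips stand 14 mm ahead of it and the grasp point (between the pads) lies 5 mm behind it; z points along the fingers, y is the line along which they close (so a half turn about z gives the same grasp; the last joint's range is limited). The gripper opens to 85 mm and grips with 20 to 120 N. Pads are 22 mm wide; open, the fingers measure 114 mm over their backs; the gripper's body (76 mm by 85 mm) begins 54 mm behind the grasp point. The pads swing forward as they close: fully open they stand 13 mm farther back than shut.
Start: joints at [-65.518, 35.231, -0.722, 81.555, 0.464, 63.22, -2.315], TCP at [0.285, 0.584, 0.245] pointing down, gripper open.
Joint ranges: [-178.69, 178.69], [-17.37, 117.87], [-77.05, 75.6], [15.02, 138.74], [-78.02, 258.01], [0.78, 113.62], [-162.83, 162.83]. Speed limits (degrees/s): [159.86, 159.86, 180, 180, 180, 180, 180].

## Interface

Orientations are given as [roll, pitch, yaw] about the fixed x, y, z axes, in that order (R = Rz(yaw) Ry(pitch) Rx(roll)).
In Python, from plant import monitor, cams, env gives the robot as it stands.
- The arm moves only by the tool drive_tool, never from a script. Its arguments are lists of equal length, an entry for each row: "delta_rot": the turn, a rotation vector about the world's x, y, z in units of 6 degrees (1.0 is 6 degrees), a list of three; "linear": the shift along the world's x, y, z in units of 25 mm (1.0 is 25 mm), a list of three; "hand": the opening, from 0 (shut) to 1 (fully open). In form: {"delta_rot": [[ax, ay, az], ...], "linear": [[dx, dy, dz], ...], "hand": [hand, ...]}. A call has 1 to 8 rows; each row is the pose to reach, as a shift and turn from the pose commanded when the call began; what a row does not reach only later rows make up. A row lasts 1/12 s, in which the tool goes at most 41.7 mm and 7.16 degrees, less where a joint would pass 70% of its speed; a pose out of reach is approached as far as the arm can. A call with a gripper value outside its range is refused whole. The fingers move at their own pace and stop on an object; the grip force is fixed at half the most. Time passes only in rows, so rows that repeat a pose let the fingers close. It gives the time, the measured TCP pose, the force, the opening and the grip force at its end, in the units of the state.
- monitor.get_state(): the state, without advancing time (a new reading comes with each control period).
- cams.snapshot(name): name is "side" or "top"; returns a dict with "frame" (384x512x3 uint8, red, green, blue), "range_z" (384x512 float32, m along the optical axis (not along the pixel's ray), 0 where there is no reading), "fx", "fy", "cx", "cy" (pixels), "extrinsics" (4x4, takes a point from camera to world coordinates). Camera axes: x right, y down, z forward; pixel columns grow to the right and rows downward; lengths in m; the calibration is good to about 2 mm. A picture is of the moment at which its call begins.
- env.hand_in(): hands the job in; it is judged then, once.
The state is a dict: "clock": time; "qpos": joint angles; "joint_vel": joint speeds; "effort": joint torques, N m; "eef_pos": TCP position; "ee_rot": TCP orientation; "force": force on the tool from outside, world axes, zero at the start; "wrist_torque": the same for the moment, N m; "width": opening from 0.0 (shut) to 1.0 (fully open); "grip_force": force on a finger pad.
Only numpy, scipy, OpenCV 4.12 (cv2) and the standard library are available. Lean on these libraries where they do the work, as an engineer would, in place of code of your own. Each camera call takes 0.05 s, during which the arm holds its last target. There are 200 camera calls.

## Working session

There is one attempt and no reset: what is moved stays moved. The work goes in short steps, Python scripts to look and compute and a tool call to move; the robot and the scene stay as the last step left them, time stands still between calls to the robot, and variables do not carry over. Pictures are saved under pics/ and viewed, at most 16 in all, crops included, and the job is handed in when it is done.

Besides the shell and the picture viewer there is one more tool, called after "Request:" as name(argument=value, ...), one argument or row to a line, values as JSON. drive_tool: Moves the arm, as the interface text tells. Its arguments: {"type":"object","properties":{"delta_rot":{"type":"array","items":{"type":"array","items":{"type":"number"}}},"linear":{"type":"array","items":{"type":"array","items":{"type":"number"}}},"hand":{"type":"array","items":{"type":"number"}}},"required":["delta_rot","linear","hand"]}

```bash
mkdir -p pics; ls; cat > h.py <<'E'
import numpy as np, cv2
from plant import monitor, cams, env
def snap(n):
    s=cams.snapshot(n); np.savez(f'{n}.npz',**s); return s
def world(s):
    d=s['range_z']; v,u=np.mgrid[:d.shape[0],:d.shape[1]]
    p=np.stack([(u-s['cx'])/s['fx']*d,(v-s['cy'])/s['fy']*d,d],-1)
    E=np.array(s['extrinsics']); return p@E[:3,:3].T+E[:3,3]
def save(s,name,crop=None,scale=1.5):
    f=s['frame'][:,:,::-1]
    if crop: x0,y0,x1,y1=crop; f=f[y0:y1,x0:x1]
    cv2.imwrite(f'pics/{name}.png',cv2.resize(f,None,fx=scale,fy=scale,interpolation=cv2.INTER_CUBIC))
E
python3 - <<'E'
from h import *
for n in('top','side'):
    s=snap(n); save(s,n+'0'); print(n,s['fx'],s['cx'],s['cy'],np.round(s['extrinsics'],3).tolist())
print(monitor.get_state())
E
```

```text
pics
top 421.0331474150587 252.68179240299054 190.4054944430192 [[-0.002, -0.981, 0.196, 0.259], [-1.0, 0.001, -0.007, -0.019], [0.006, -0.196, -0.98, 1.562], [0.0, 0.0, 0.0, 1.0]]
side 349.3721926350609 254.64784623716645 197.54834988288732 [[0.998, -0.035, 0.059, 0.466], [-0.067, -0.658, 0.75, -0.935], [0.012, -0.752, -0.659, 0.859], [0.0, 0.0, 0.0, 1.0]]
{'clock': 0.1, 'qpos': array([-65.51772524,  35.28561731,  -0.72320295,  81.63320836,
         0.46339465,  63.22103942,  -2.31263741]), 'joint_vel': array([ 0.02901283,  0.01500417, -0.08492163, -0.32651454,  0.0021719 ,
       -0.06053522,  0.04428089]), 'effort': array([ 1.03900467e-03, -4.70387399e+01,  2.60243481e-01, -1.71573490e+01,
        1.01122764e-02,  5.86077032e-03,  1.88031606e-05]), 'eef_pos': array([0.28463685, 0.58361684, 0.24422615]), 'ee_rot': array([-1.79862988e+02,  9.71804695e-04,  1.54005217e+02]), 'force': array([-0.27710471,  0.28107029,  0.03738602]), 'wrist_torque': array([ 0.01179858, -0.0267655 , -0.03288033]), 'grip_force': 0.0, 'width': 0.9973777803689011}
```

View pics/top0.png

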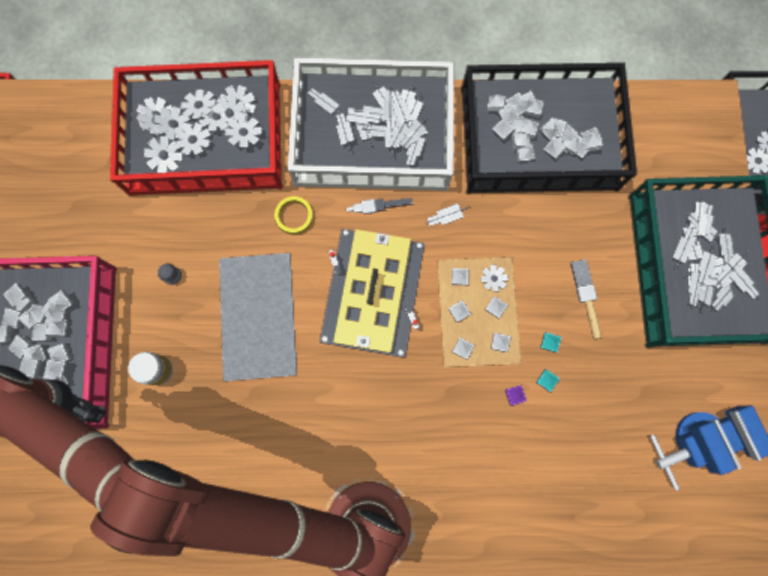

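View pics/side0.png

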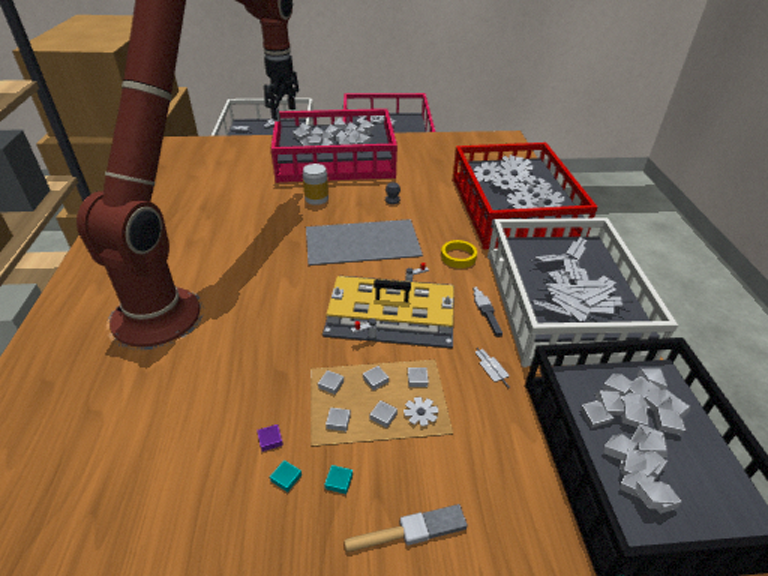

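```bash
cat > m.py <<'E'
from h import *
def ray(s,uv,z):
    E=np.array(s['extrinsics']); uv=np.atleast_2d(uv).astype(float)
    d=np.c_[(uv[:,0]-s['cx'])/s['fx'],(uv[:,1]-s['cy'])/s['fy'],np.ones(len(uv))]@E[:3,:3].T
    return E[:3,3]+d*((z-E[2,3])/d[:,2])[:,None]
def rect(s,mask,z,minA=20):
    """min-area rects of blobs, cast to plane z: centre, size mm, angle deg"""
    out=[]
    for c in cv2.findContours(mask.astype(np.uint8),cv2.RETR_EXTERNAL,cv2.CHAIN_APPROX_NONE)[0]:
        if cv2.contourArea(c)<minA: continue
        p=ray(s,c[:,0],z)[:,:2]
        (cx,cy),(w,h),a=cv2.minAreaRect((p*1000).astype(np.float32))
        out.append((np.round([cx,cy,w,h,a],1).tolist(),c[:,0].mean(0).round(0).tolist()))
    return out
E
python3 - <<'E'
from m import *
s=dict(np.load('top.npz')); f=s['frame']; hsv=cv2.cvtColor(f,cv2.COLOR_RGB2HSV); W=world(s)
H,S,V=[hsv[...,i].astype(int) for i in range(3)]; X,Y,Z=W[...,0],W[...,1],W[...,2]
u,v=np.meshgrid(np.arange(512),np.arange(384))
for p in [(254,190),(249,190),(222,172),(276,213),(170,210),(300,230),(307,184),(328,185),(255,160),(242,229),(235,195)]: print(p,f[p[1],p[0]],hsv[p[1],p[0]],W[p[1],p[0]].round(4))
gold=(H>22)&(H<33)&(S>110)&(u>200)&(u<300)&(v>145)&(v<245)
print('gold',rect(s,gold,.036,200))
pad=(S<60)&(V>60)&(u>140)&(u<202)&(v>160)&(v<260)
print('pad',rect(s,cv2.morphologyEx(pad.astype(np.uint8),cv2.MORPH_OPEN,np.ones((3,3))),.006,500))
blk=(V<60)&(u>235)&(u<265)&(v>170)&(v<212)
print('handle',rect(s,blk,.058,20))
dark=(S<70)&(u>205)&(u<290)&(v>145)&(v<245)
print('base',rect(s,cv2.morphologyEx((dark|gold).astype(np.uint8),cv2.MORPH_OPEN,np.ones((5,5))),.008,500))
red=((H<8)|(H>172))&(S>150)&(u>205)&(u<295)&(v>140)&(v<245)
print('red',rect(s,red,.06,2))
cap=(S<50)&(V>100)&(u>290)&(u<350)&(v>170)&(v<245)
for r in rect(s,cap,.010,60): print('cap',r)
E
```

```text
(254, 190) [125 112  80] [ 21  92 125] [ 0.5724 -0.0351  0.0062]
(249, 190) [84 82 69] [26 46 84] [ 0.5564 -0.0164  0.086 ]
(222, 172) [227 230 232] [102   5 232] [0.6336 0.084  0.0413]
(276, 213) [220 132 130] [  1 104 220] [ 0.4768 -0.1134  0.0621]
(170, 210) [151 157 162] [104  17 162] [0.4967 0.2786 0.0054]
(300, 230) [218 178 122] [ 18 112 218] [ 0.4212 -0.2049  0.0065]
(307, 184) [187 192 195] [101  10 195] [ 0.5893 -0.2317  0.0346]
(328, 185) [109 112 120] [112  23 120] [ 0.5889 -0.3127  0.0184]
(255, 160) [139 143 145] [100  11 145] [ 0.6802 -0.0388  0.0397]
(242, 229) [204 210 209] [ 85   7 210] [0.4217 0.0091 0.0396]
(235, 195) [165 155 103] [ 25  96 165] [0.5535 0.0365 0.0052]
gold [([598.1, -20.5, 137.6, 202.0, 79.4], [250.0, 182.0])]
pad [([496.2, 274.3, 308.2, 180.0, 4.6], [171.0, 211.0])]
handle []
base [([558.1, -10.4, 225.3, 301.7, 81.2], [250.0, 186.0])]
red []
cap ([414.4, -235.3, 40.8, 40.2, 62.0], [308.0, 232.0])
cap ([428.2, -329.0, 41.8, 40.9, 76.7], [333.0, 228.0])
cap ([506.7, -229.0, 41.4, 42.1, 32.4], [306.0, 207.0])
cap ([515.9, -321.3, 41.0, 41.6, 55.2], [331.0, 205.0])
cap ([594.7, -231.4, 37.9, 39.4, 88.6], [306.0, 184.0])
cap ([590.8, -320.0, 64.2, 61.7, 78.4], [329.0, 185.0])
```

```bash
python3 - <<'E'
from m import *
s=dict(np.load('top.npz')); f=s['frame'][:,:,::-1]
a=cv2.resize(f[140:260,200:360],None,fx=5,fy=5,interpolation=cv2.INTER_CUBIC); cv2.imwrite('pics/crop0.png',a[:600,:800])
E
```

```text
(no output)
```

View pics/crop0.png

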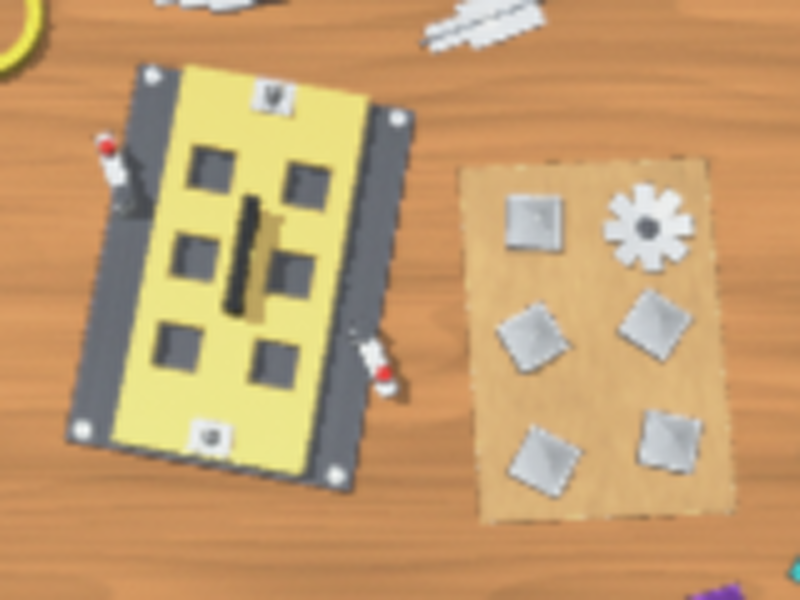

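```bash
python3 - <<'E'
from m import *
s=dict(np.load('top.npz')); f=s['frame']; hsv=cv2.cvtColor(f,cv2.COLOR_RGB2HSV)
H,S,V=[hsv[...,i].astype(int) for i in range(3)]
u,v=np.meshgrid(np.arange(512),np.arange(384))
print(hsv[225,230],hsv[200,235],hsv[232,255], hsv[200,215],hsv[200,302])
roi=(u>208)&(u<290)&(v>148)&(v<243)
K=np.ones((3,3),np.uint8)
g=(H>=23)&(H<36)&(S>70)&roi
print('gold',rect(s,g,.036,30))
allm=((H>=23)|(S<60))&roi
m=cv2.morphologyEx(allm.astype(np.uint8),cv2.MORPH_OPEN,np.ones((9,9)))
print('base',rect(s,m,.008,300))
blk=(V<60)&(u>238)&(u<258)&(v>172)&(v<206); print('handle',rect(s,blk,.058,5))
R=f[...,0].astype(int);G=f[...,1].astype(int);B=f[...,2].astype(int)
red=(R-G>55)&(abs(G-B)<25)&roi.astype(bool); 
red=(R-G>55)&(abs(G-B)<25)&(u>215)&(u<285)&(v>160)&(v<225)
for q in rect(s,red,.0625,0): print('red',q)
# windows / steel blocks / screws by white
wh=(S<30)&(V>150)&roi
for q in rect(s,wh,.042,4): print('white',q)
# side view handle and dowels
t=dict(np.load('side.npz')); hs=cv2.cvtColor(t['frame'],cv2.COLOR_RGB2HSV).astype(int); W=world(t)
uu,vv=np.meshgrid(np.arange(512),np.arange(384))
b=(hs[...,2]<50)&(uu>240)&(uu<280)&(vv>180)&(vv<205)
print('side handle',rect(t,b,.058,5)); q=W[b]; print(q.mean(0),np.percentile(q[:,2],[5,50,95]))
gs=(hs[...,0]>=21)&(hs[...,0]<36)&(hs[...,1]>100)&(hs[...,2]>120)&(uu>210)&(uu<310)&(vv>180)&(vv<225)
print('side gold',rect(t,gs,.036,100))
E
```

```text
[ 29 102 236] [ 28 108 236] [ 28 104 236] [ 14 138 204] [ 18 112 221]
gold [([555.3, -13.3, 143.3, 288.4, 79.6], [248.0, 194.0])]
base [([557.9, -12.3, 221.1, 300.7, 81.4], [248.0, 194.0])]
handle []
red ([472.2, -114.2, 7.6, 10.3, 44.8], [276.0, 214.0])
red ([639.8, 86.4, 7.7, 7.3, 0.7], [221.0, 169.0])
white ([401.5, -79.3, 10.8, 10.8, 89.9], [267.0, 235.0])
white ([428.7, 10.9, 25.4, 21.8, 89.9], [242.0, 227.0])
white ([434.3, 103.2, 14.5, 10.9, 89.9], [216.0, 226.0])
white ([485.2, -107.4, 14.6, 25.8, 89.4], [274.0, 211.0])
white ([625.9, 82.0, 22.9, 11.1, 0.7], [223.0, 174.0])
white ([667.9, -130.1, 11.3, 7.7, 90.0], [279.0, 163.0])
white ([683.4, -36.9, 26.2, 23.2, 89.9], [254.0, 159.0])
white ([700.9, 53.0, 11.7, 11.2, 0.5], [230.0, 155.0])
side handle [([561.9, -2.6, 67.3, 83.2, 82.4], [261.0, 192.0])]
[ 0.56108477 -0.01595373  0.07995504] [0.04892385 0.08537592 0.09146228]
side gold [([560.9, -10.1, 144.8, 287.5, 79.1], [260.0, 199.0])]
```

```bash
python3 - <<'E'
from m import *
for n,h in(('top',.088),('side',.088)):
    s=dict(np.load(n+'.npz')); W=world(s)
    X,Y,Z=[W[...,i] for i in range(3)]
    m=(abs(X-.556)<.08)&(abs(Y+.013)<.05)&(Z>.078)&(s['range_z']>0)
    print(n,m.sum(),np.median(W[m],0),rect(s,m,h,5))
    V=s['frame'].max(-1)
    m2=(V<75)&(abs(X-.556)<.08)&(abs(Y+.013)<.05)&(Z>.06); print(rect(s,m2,.088,5))
E
```

```text
top 96 [ 0.55578788 -0.01278673  0.08747837] [([554.9, -11.9, 14.1, 85.6, 79.9], [248.0, 190.0])]
[([552.7, -13.6, 8.4, 80.6, 78.9], [248.0, 191.0])]
side 122 [ 0.55967614 -0.01500486  0.08794897] [([559.5, -16.0, 26.8, 84.2, 80.6], [261.0, 189.0])]
[([558.5, -25.4, 43.6, 83.3, 78.0], [261.0, 190.0])]
```

Request:
drive_tool(
  delta_rot=[
    [0,0,0.3],
    [0,0,0.9],
    [0,0,1.5],
    [0,0,2.1],
    [0,0,2.58],
    [0,0,2.58],
    [0,0,2.58],
    [0,0,2.58],
  ],
  linear=[
    [0.5,-1,0],
    [1.1,-2.4,0],
    [1.7,-3.8,0],
    [2.4,-5.3,0],
    [3.1,-6.8,0],
    [3.8,-8.3,0],
    [4.5,-9.8,0],
    [5.2,-11.3,0],
  ],
  hand=[1,1,1,1,1,1,1,1],
)

```text
clock: 0.77
eef_pos: [0.4152, 0.2996, 0.245]
ee_rot: [-180.0, -0.0, 169.5]
force: [1.3, 0.1, 0.1]
width: 0.998
grip_force: 0.0
```

Request:
drive_tool(
  delta_rot=[
    [0,0,0],
    [0,0,0],
    [0,0,0],
    [0,0,0],
    [0,0,0],
    [0,0,0],
    [0,0,0],
    [0,0,0],
  ],
  linear=[
    [0.7,-1.5,0],
    [1.4,-3,0],
    [2.1,-4.5,0],
    [2.8,-6,0],
    [3.5,-7.5,0],
    [4.2,-9,0],
    [4.9,-10.6,0],
    [5.6,-12.5,0],
  ],
  hand=[1,1,1,1,1,1,1,1],
)

```text
clock: 1.43
eef_pos: [0.5516, -0.0023, 0.245]
ee_rot: [180.0, -0.0, 169.5]
force: [-0.2, 0.8, -1.0]
width: 1.002
grip_force: 0.0
```

Request:
drive_tool(
  delta_rot=[
    [0,0,0],
    [0,0,0],
    [0,0,0],
    [0,0,0],
    [0,0,0],
    [0,0,0],
    [0,0,0],
    [0,0,0],
  ],
  linear=[
    [0.04,-0.08,0],
    [0.04,-0.08,-1.2],
    [0.04,-0.08,-2.5],
    [0.04,-0.08,-3.8],
    [0.04,-0.08,-5],
    [0.04,-0.08,-6],
    [0.04,-0.08,-6.6],
    [0.04,-0.08,-6.8],
  ],
  hand=[1,1,1,1,1,0.8,0.6,0.5],
)

```text
clock: 2.1
eef_pos: [0.5497, -0.0023, 0.0722]
ee_rot: [-179.9, -0.4, 169.5]
force: [0.3, 0.4, 0.0]
width: 0.606
grip_force: 0.0
```

Request:
drive_tool(
  delta_rot=[
    [0,0,0],
    [0,0,0],
    [0,0,0],
    [0,0,0],
    [0,0,0],
    [0,0,0],
    [0,0,0],
    [0,0,0],
  ],
  linear=[
    [0,0,0],
    [0,0,0],
    [0,0,0],
    [0,0,0],
    [0,0,0],
    [0,0,0],
    [0,0,0],
    [0,0,0],
  ],
  hand=[0.4,0.3,0.2,0,0,0,0,0],
)

```text
clock: 2.77
eef_pos: [0.5515, -0.0082, 0.0766]
ee_rot: [-179.6, 0.0, 169.3]
force: [-2.0, -7.7, 0.1]
width: 0.147
grip_force: 59.6
```

Request:
drive_tool(
  delta_rot=[
    [0,0,0],
    [0,0,0],
    [0,0,0],
    [0,0,0],
  ],
  linear=[
    [0,-0.06,0],
    [0,-0.12,0],
    [0,-0.12,0],
    [0,-0.12,0],
  ],
  hand=[0,0,0,0],
)

```text
clock: 3.1
eef_pos: [0.5515, -0.0083, 0.0765]
ee_rot: [-179.8, -0.0, 169.4]
force: [-2.4, -5.9, 3.7]
width: 0.147
grip_force: 60.1
```

```bash
python3 -c "
from h import *
print(monitor.get_state())"
```

```text
{'clock': 3.1, 'qpos': array([ -1.35264599,  39.37983423,  -0.2429269 , 107.7038851 ,
         0.63484475,  32.96526077,  77.31622828]), 'joint_vel': array([-0.11859096,  0.05588163, -0.0335103 , -0.08330032,  0.04228592,
        0.11237518, -0.02984432]), 'effort': array([ -3.10810223, -42.19164491,  -2.63745949, -11.78388655,
        -0.99094748,  -0.92576109,  -0.13469681]), 'eef_pos': array([ 0.55148946, -0.00830572,  0.07645717]), 'ee_rot': array([-1.79803061e+02, -5.79777053e-03,  1.69389484e+02]), 'force': array([-2.35010895, -5.90125297,  3.68855928]), 'wrist_torque': array([-1.1353419 ,  0.57964008,  0.1250538 ]), 'grip_force': 60.09145259857178, 'width': 0.14695229435900609}
```

Request:
drive_tool(
  delta_rot=[
    [0,0,0],
    [0,0,0],
    [0,0,0],
    [0,0,0],
    [0,0,0],
    [0,0,0],
    [0,0,0],
    [0,0,0],
  ],
  linear=[
    [0,-0.05,0.1],
    [0,-0.05,0.3],
    [0,-0.05,0.5],
    [0,-0.05,0.7],
    [0,-0.05,0.8],
    [0,-0.05,0.8],
    [0,-0.05,0.8],
    [0,-0.05,0.8],
  ],
  hand=[0,0,0,0,0,0,0,0],
)

```text
clock: 3.77
eef_pos: [0.5516, -0.0078, 0.096]
ee_rot: [-179.9, -0.0, 169.5]
force: [-2.3, -4.8, -3.0]
width: 0.154
grip_force: 59.4
```

Request:
drive_tool(
  delta_rot=[
    [0,0,0],
    [0,0,0],
    [0,0,0],
    [0,0,0],
    [0,0,0],
    [0,0,0],
    [0,0,0],
    [0,0,0],
  ],
  linear=[
    [0,0,0.2],
    [0,0,0.5],
    [0,0,0.9],
    [0,0,1.4],
    [0,0,1.9],
    [0,0,2.3],
    [0,0,2.5],
    [0,0,2.5],
  ],
  hand=[0,0,0,0,0,0,0,0],
)

```text
clock: 4.43
eef_pos: [0.5534, -0.0058, 0.1598]
ee_rot: [179.9, 0.2, 169.5]
force: [0.5, -0.1, -3.7]
width: 0.152
grip_force: 64.4
```

Request:
drive_tool(
  delta_rot=[
    [0,0,0.2],
    [0,0,0.5],
    [0,0,0.8],
    [0,0,1.1],
    [0,0,1.5],
    [0,0,1.9],
    [0,0,2.2],
    [0,0,2.5],
  ],
  linear=[
    [-0.1,0.4,0],
    [-0.3,1.2,0],
    [-0.5,2.2,0],
    [-0.7,3.3,0],
    [-1,4.5,0],
    [-1.2,5.7,0],
    [-1.5,6.9,0],
    [-1.8,8.1,0],
  ],
  hand=[0,0,0,0,0,0,0,0],
)

```text
clock: 5.1
eef_pos: [0.5055, 0.1979, 0.1569]
ee_rot: [180.0, -0.1, -175.3]
force: [0.0, 0.8, -4.0]
width: 0.149
grip_force: 64.4
```

Request:
drive_tool(
  delta_rot=[
    [0,0,0],
    [0,0,0],
    [0,0,0],
    [0,0,0],
    [0,0,0],
    [0,0,0],
    [0,0,0],
    [0,0,0],
  ],
  linear=[
    [-0.2,1,0],
    [-0.4,1.9,0],
    [-0.5,2.6,-0.2],
    [-0.6,3,-0.8],
    [-0.6,3.1,-1.6],
    [-0.6,3.1,-2.4],
    [-0.6,3.1,-3],
    [-0.6,3.1,-3.4],
  ],
  hand=[0,0,0,0,0,0,0,0],
)

```text
clock: 5.77
eef_pos: [0.4898, 0.2735, 0.0702]
ee_rot: [-179.9, -0.3, -175.4]
force: [0.1, -1.2, -3.8]
width: 0.153
grip_force: 64.3
```

Request:
drive_tool(
  delta_rot=[
    [0,0,0],
    [0,0,0],
  ],
  linear=[
    [0,0,-0.2],
    [0,0,-0.4],
  ],
  hand=[0,0],
)

```text
clock: 5.93
eef_pos: [0.4917, 0.2736, 0.0621]
ee_rot: [180.0, -0.0, -175.5]
force: [0.9, -0.6, -4.2]
width: 0.151
grip_force: 64.3
```

Request:
drive_tool(
  delta_rot=[
    [0,0,0],
    [0,0,0],
    [0,0,0],
    [0,0,0],
    [0,0,0],
  ],
  linear=[
    [0,0,-0.2],
    [0,0,-0.3],
    [0,0,-0.36],
    [0,0,-0.42],
    [0,0,-0.42],
  ],
  hand=[0,0,0,0,0],
)

```text
clock: 6.35
eef_pos: [0.4924, 0.2733, 0.0526]
ee_rot: [180.0, 0.0, -175.5]
force: [1.5, -0.6, -3.4]
width: 0.154
grip_force: 64.4
```

Request:
drive_tool(
  delta_rot=[
    [0,0,0],
    [0,0,0],
    [0,0,0],
    [0,0,0],
  ],
  linear=[
    [0,0,-0.04],
    [0,0,-0.08],
    [0,0,-0.1],
    [0,0,-0.1],
  ],
  hand=[0,0,0,0],
)

```text
clock: 6.68
eef_pos: [0.4925, 0.2734, 0.0524]
ee_rot: [180.0, 0.1, -175.5]
force: [-3.2, -2.0, 9.7]
width: 0.149
grip_force: 66.5
```

Request:
drive_tool(
  delta_rot=[
    [0,0,0],
    [0,0,0],
    [0,0,0],
    [0,0,0],
    [0,0,0],
    [0,0,0],
    [0,0,0],
    [0,0,0],
  ],
  linear=[
    [0,0,0.1],
    [0,0,0.1],
    [0,0,0.1],
    [0,0,0.1],
    [0,0,1],
    [0,0,2.2],
    [0,0,3.4],
    [0,0,4.4],
  ],
  hand=[0.3,0.6,0.8,0.9,1,1,1,1],
)

```text
clock: 7.35
eef_pos: [0.4924, 0.2734, 0.1614]
ee_rot: [180.0, 0.1, -175.5]
force: [0.1, 1.3, 0.9]
width: 0.999
grip_force: 0.0
```

```bash
python3 - <<'E'
from m import *
s=snap('top'); f=s['frame']; hsv=cv2.cvtColor(f,cv2.COLOR_RGB2HSV); H,S,V=[hsv[...,i].astype(int) for i in range(3)]
u,v=np.meshgrid(np.arange(512),np.arange(384))
print(monitor.get_state()['eef_pos'])
wh=(S<35)&(V>130)&(u>205)&(u<290)&(v>148)&(v<245)
for r in rect(s,wh,.012,15): print('fix',r)
cap=(S<50)&(V>100)&(u>290)&(u<350)&(v>170)&(v<245)
for r in rect(s,cap,.010,60): print('cap',r)
save(s,'top1',(140,140,350,260),3.8)
E
```

```text
[0.49514849 0.2749974  0.16630599]
fix ([403.3, -81.4, 18.1, 15.7, 44.7], [267.0, 235.0])
fix ([492.4, -108.3, 29.9, 17.7, 22.5], [273.0, 211.0])
fix ([633.1, 82.1, 23.5, 15.1, 0.7], [223.0, 174.0])
fix ([557.4, -13.1, 149.3, 294.4, 80.1], [249.0, 193.0])
cap ([414.4, -235.3, 40.8, 40.2, 62.0], [308.0, 232.0])
cap ([428.2, -329.0, 41.8, 40.9, 76.7], [333.0, 228.0])
cap ([506.7, -229.0, 41.4, 42.1, 32.4], [306.0, 207.0])
cap ([515.9, -321.3, 41.0, 41.6, 55.2], [331.0, 205.0])
cap ([594.7, -231.4, 37.9, 39.4, 88.6], [306.0, 184.0])
cap ([590.8, -320.0, 64.2, 61.7, 78.4], [329.0, 185.0])
```

View pics/top1.png

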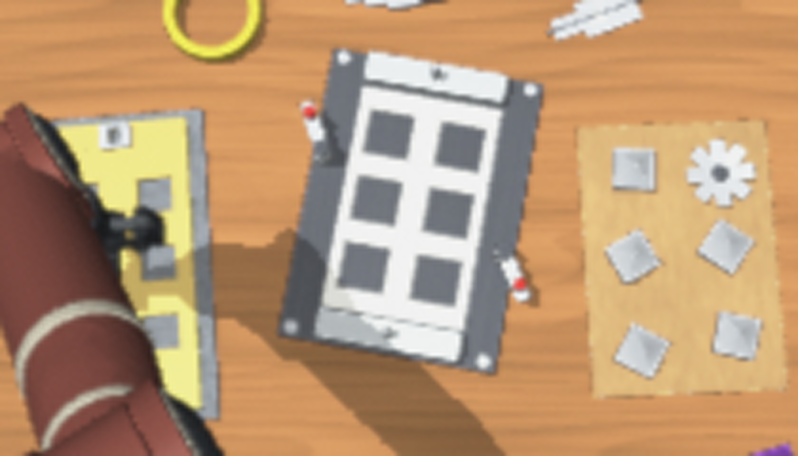

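```bash
python3 - <<'E'
from m import *
s=dict(np.load('top.npz')); f=s['frame']; hsv=cv2.cvtColor(f,cv2.COLOR_RGB2HSV); H,S,V=[hsv[...,i].astype(int) for i in range(3)]
K=np.array([[s['fx'],0,s['cx']],[0,s['fy'],s['cy']],[0,0,1]])
u,v=np.meshgrid(np.arange(512),np.arange(384))
dk=(V<130)&(u>225)&(u<275)&(v>162)&(v<226)
R=[r for r in rect(s,dk,.010,40) if 35<r[0][2]<58 and 35<r[0][3]<58]
for r in R: print('nest',r)
P=np.array([r[0][:2] for r in R])
if len(P)==6: print('mean',P.mean(0))
t=snap('side'); hs=cv2.cvtColor(t['frame'],cv2.COLOR_RGB2HSV).astype(int)
uu,vv=np.meshgrid(np.arange(512),np.arange(384))
c=(hs[...,1]<50)&(hs[...,2]>90)&(uu>205)&(uu<305)&(vv>240)&(vv<300)
for r in rect(t,c,.010,60): print('sidecap',r)
save(t,'side1',(200,140,320,300),3.7)
E
```

```text
nest ([483.4, -35.2, 36.7, 36.4, 80.4], [254.0, 213.0])
nest ([495.9, 36.2, 38.7, 38.2, 79.0], [235.0, 210.0])
nest ([550.6, -48.4, 36.1, 37.4, 78.5], [258.0, 196.0])
nest ([563.5, 22.6, 36.1, 35.9, 79.0], [239.0, 192.0])
nest ([617.3, -60.0, 37.9, 37.6, 80.2], [261.0, 178.0])
nest ([630.6, 10.8, 37.3, 36.6, 78.4], [242.0, 175.0])
mean [556.88333333 -12.33333333]
sidecap ([431.2, -323.2, 48.4, 42.4, 75.4], [225.0, 279.0])
sidecap ([519.0, -315.0, 47.6, 42.1, 54.9], [255.0, 275.0])
sidecap ([593.6, -314.7, 64.4, 64.9, 81.7], [280.0, 274.0])
sidecap ([415.5, -229.5, 49.1, 41.7, 63.0], [219.0, 254.0])
sidecap ([598.9, -227.7, 48.7, 40.3, 86.7], [278.0, 250.0])
sidecap ([509.4, -221.2, 42.5, 40.9, 30.1], [250.0, 250.0])
```

View pics/side1.png

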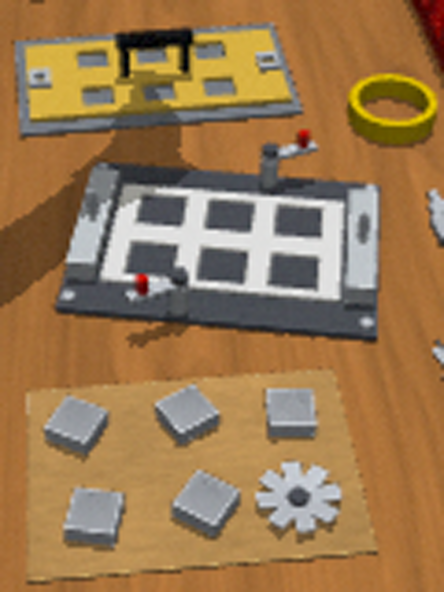

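Request:
drive_tool(
  delta_rot=[
    [0,0,-0.6],
    [0,0,-1.6],
    [0,0,-2.7],
    [0,0,-3.8],
    [0,0,-4.9],
    [0,0,-6],
    [0,0,-7.1],
    [0,0,-8.1],
  ],
  linear=[
    [0.1,-0.5,0],
    [0.4,-1.6,0],
    [0.6,-2.8,0],
    [0.8,-4,0],
    [1.1,-5.3,0],
    [1.4,-6.6,0],
    [1.7,-7.9,0],
    [1.9,-9.2,0],
  ],
  hand=[1,1,1,1,0.9,0.8,0.7,0.7],
)

```text
clock: 8.12
eef_pos: [0.5397, 0.0416, 0.1589]
ee_rot: [-180.0, -0.0, 135.6]
force: [0.4, -0.1, -0.0]
width: 0.699
grip_force: 0.0
```

Request:
drive_tool(
  delta_rot=[
    [0,0,-1.1],
    [0,0,-2.2],
    [0,0,-3.3],
    [0,0,-4.4],
    [0,0,-5.5],
    [0,0,-6.6],
    [0,0,-7.6],
    [0,0,-8],
  ],
  linear=[
    [0.3,-1.3,0],
    [0.5,-2.6,0],
    [0.8,-3.9,0],
    [1.1,-5.2,0],
    [1.4,-6.5,0],
    [1.7,-7.8,0],
    [2,-9,0],
    [2.1,-10,0],
  ],
  hand=[0.7,0.7,0.7,0.7,0.7,0.7,0.7,0.7],
)

```text
clock: 8.78
eef_pos: [0.5923, -0.2094, 0.1586]
ee_rot: [-179.9, 0.1, 87.6]
force: [1.1, -0.5, 0.6]
width: 0.698
grip_force: 0.0
```

Request:
drive_tool(
  delta_rot=[
    [0,0,0],
    [0,0,0],
    [0,0,0],
    [0,0,0],
  ],
  linear=[
    [0,-0.9,0],
    [0,-0.9,-0.8],
    [0,-0.9,-1.6],
    [0,-0.9,-1.6],
  ],
  hand=[0.7,0.7,0.7,0.7],
)

```text
clock: 9.12
eef_pos: [0.589, -0.2282, 0.1147]
ee_rot: [-179.5, -0.2, 87.8]
force: [-0.6, 1.2, -0.6]
width: 0.706
grip_force: 0.0
```

```bash
python3 - <<'E'
from m import *
t=snap('side'); st=monitor.get_state(); print(st['eef_pos'],st['ee_rot'],st['width'])
save(t,'side2',(200,140,320,300),3.7)
E
```

```text
[ 0.59012671 -0.22814536  0.11662261] [-1.79614077e+02 -1.49795651e-01  8.78717428e+01] 0.699507527880952
```

View pics/side2.png

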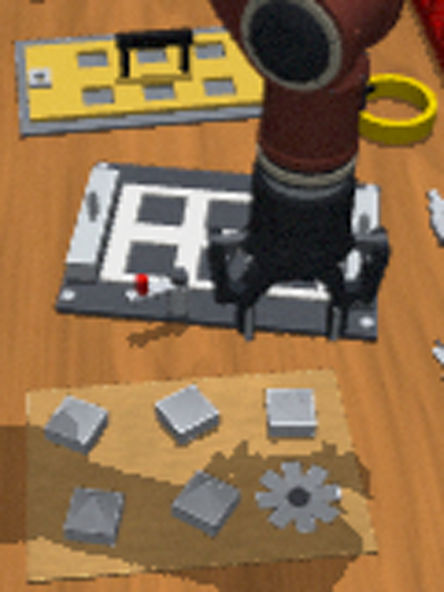

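Request:
drive_tool(
  delta_rot=[
    [0,0,0],
    [0,0,0],
    [0,0,0],
    [0,0,0],
    [0,0,0],
    [0,0,0],
  ],
  linear=[
    [0.16,0,-0.6],
    [0.18,0,-1.6],
    [0.18,0,-2.6],
    [0.18,0,-3.4],
    [0.18,0,-3.6],
    [0.18,0,-3.6],
  ],
  hand=[0.7,0.7,0.7,0.7,0.7,0.7],
)

```text
clock: 9.67
eef_pos: [0.5961, -0.2285, 0.0282]
ee_rot: [-179.9, -0.1, 87.9]
force: [0.7, -1.3, 0.8]
width: 0.698
grip_force: 0.0
```

```bash
python3 - <<'E'
from m import *
t=snap('side'); st=monitor.get_state(); print(st['eef_pos'],st['ee_rot'],st['force'])
save(t,'side3',(240,200,310,270),8)
E
```

```text
[ 0.5970908  -0.22917538  0.02981883] [1.79989347e+02 1.36797319e-02 8.79150300e+01] [-0.0848358   0.54464388  0.80165169]
```

View pics/side3.png

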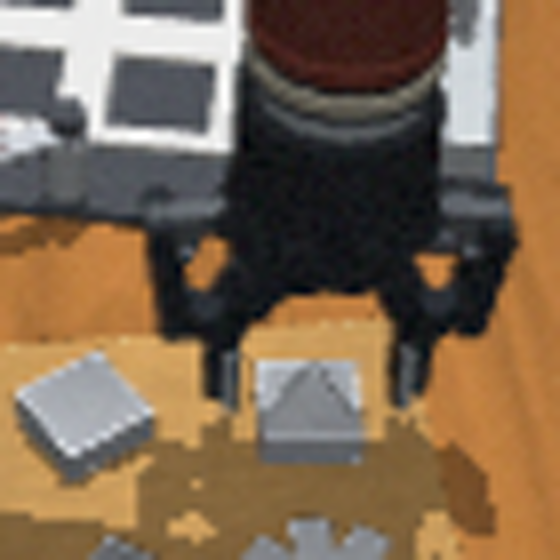

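```bash
python3 - <<'E'
from m import *
s=dict(np.load('side.npz')); E=np.array(s['extrinsics'])
for uv in [(268.7,250.6),(290.6,250.6)]:
    d=E[:3,:3]@np.array([(uv[0]-s['cx'])/s['fx'],(uv[1]-s['cy'])/s['fy'],1]); o=E[:3,3]
    for y in (-.228,-.239): p=o+d*((y-o[1])/d[1]); print(p.round(4))
E
```

```text
[ 0.5684 -0.228   0.0139]
[ 0.5668 -0.239   0.027 ]
[ 0.6379 -0.228   0.0092]
[ 0.6352 -0.239   0.0224]
```

Request:
drive_tool(
  delta_rot=[
    [0,0,0],
    [0,0,0],
    [0,0,0],
  ],
  linear=[
    [0,0,-0.2],
    [0,0,-0.35],
    [0,0,-0.35],
  ],
  hand=[0.7,0.7,0.7],
)

```text
clock: 9.97
eef_pos: [0.5969, -0.2293, 0.0214]
ee_rot: [180.0, 0.0, 87.9]
force: [-0.1, 0.3, 0.3]
width: 0.705
grip_force: 0.0
```

Request:
drive_tool(
  delta_rot=[
    [0,0,0],
    [0,0,0],
    [0,0,0],
    [0,0,0],
    [0,0,0],
    [0,0,0],
    [0,0,0],
    [0,0,0],
  ],
  linear=[
    [0,0,-0.1],
    [0,0,-0.16],
    [0,0,-0.16],
    [0,0,-0.16],
    [0,0,-0.16],
    [0,0,-0.16],
    [0,0,-0.16],
    [0,0,-0.16],
  ],
  hand=[0.6,0.5,0.3,0.2,0.2,0.2,0.2,0.2],
)

```text
clock: 10.63
eef_pos: [0.5968, -0.2295, 0.0174]
ee_rot: [180.0, 0.0, 87.9]
force: [-0.8, 0.3, 2.8]
width: 0.454
grip_force: 62.6
```

Request:
drive_tool(
  delta_rot=[
    [0,0,0],
    [0,0,0],
    [0,0,0],
    [0,0,0],
    [0,0,0],
  ],
  linear=[
    [0,0,0.3],
    [0,0,1],
    [0,0,2],
    [0,0,2.6],
    [0,0,2.6],
  ],
  hand=[0.2,0.2,0.2,0.2,0.2],
)

```text
clock: 11.05
eef_pos: [0.5987, -0.2304, 0.0858]
ee_rot: [179.6, 0.1, 87.9]
force: [0.9, 0.4, 1.0]
width: 0.45
grip_force: 62.3
```

```bash
python3 - <<'E'
from m import *
t=snap('side'); st=monitor.get_state(); print(st['eef_pos'],st['ee_rot'],st['force'],st['width'],st['grip_force'])
save(t,'side4',(240,180,310,250),8)
E
```

```text
[ 0.59759178 -0.22973607  0.08380376] [1.79807745e+02 6.55301056e-02 8.78842887e+01] [-1.6397196   0.2306102  -1.38929756] 0.4527659312221517 62.32003211975098
```

View pics/side4.png

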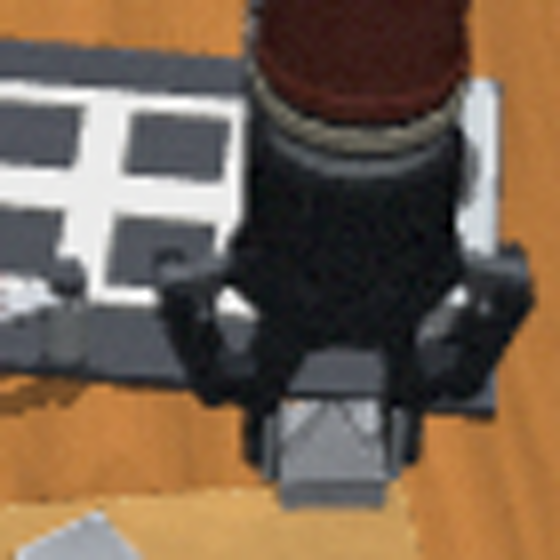

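Request:
drive_tool(
  delta_rot=[
    [0,0,0],
    [0,0,-0.3],
    [0,0,-0.6],
    [0,0,-0.9],
    [0,0,-1.2],
    [0,0,-1.4],
    [0,0,-1.4],
    [0,0,-1.4],
  ],
  linear=[
    [0.1,0.4,0.3],
    [0.3,1.6,0.5],
    [0.5,3,0.5],
    [0.7,4.4,0.5],
    [0.9,5.8,0.5],
    [1.1,7.2,0.5],
    [1.2,8.6,0.5],
    [1.36,9.5,0.5],
  ],
  hand=[0.2,0.2,0.2,0.2,0.2,0.2,0.2,0.2],
)

```text
clock: 11.77
eef_pos: [0.6292, 0.0155, 0.0927]
ee_rot: [-179.7, -0.2, 79.8]
force: [0.5, 1.0, -1.8]
width: 0.448
grip_force: 62.3
```

Request:
drive_tool(
  delta_rot=[
    [0,0,0],
    [0,0,0],
    [0,0,0],
    [0,0,0],
    [0,0,0],
  ],
  linear=[
    [0,0.23,0],
    [0,0.23,-0.8],
    [0,0.23,-1.6],
    [0,0.23,-1.6],
    [0,0.23,-1.6],
  ],
  hand=[0.2,0.2,0.2,0.2,0.2],
)

```text
clock: 12.18
eef_pos: [0.6289, 0.0137, 0.053]
ee_rot: [-179.7, 0.1, 79.4]
force: [0.7, -0.8, -0.5]
width: 0.452
grip_force: 62.3
```

```bash
python3 - <<'E'
from m import *
import time
for i in range(3):
    t=snap('side'); st=monitor.get_state(); print(st['eef_pos'],st['ee_rot'],st['force'],st['width'])
E
```

```text
[0.63015532 0.01336517 0.05428156] [-1.79921560e+02  4.16146743e-02  7.94285581e+01] [ 0.08230189  0.07872026 -0.10065537] 0.45087126144957107
[0.63090162 0.01321754 0.05509542] [1.79963824e+02 2.10720109e-02 7.94213542e+01] [-0.20558976  0.10425472 -0.4842739 ] 0.45774845298883454
[0.63127812 0.01329179 0.05555692] [1.79904126e+02 1.46801984e-03 7.94333333e+01] [-0.02726558  0.14175798 -0.47954277] 0.4516761275561764
```

Request:
drive_tool(
  delta_rot=[
    [0,0,0],
    [0,0,0],
    [0,0,0],
    [0,0,0],
    [0,0,0],
    [0,0,0],
    [0,0,0],
  ],
  linear=[
    [0,0,-0.4],
    [0,0,-0.8],
    [0,0,-1.1],
    [0,0,-1.25],
    [0,0,-1.35],
    [0,0,-1.35],
    [0,0,-1.35],
  ],
  hand=[0.2,0.2,0.2,0.2,0.2,0.2,0.2],
)

```text
clock: 12.92
eef_pos: [0.6302, 0.014, 0.0248]
ee_rot: [-179.9, -0.1, 79.5]
force: [-7.8, 1.0, 24.1]
width: 0.45
grip_force: 75.7
```

Request:
drive_tool(
  delta_rot=[
    [0,0,0],
    [0,0,0],
    [0,0,0],
    [0,0,0],
    [0,0,0],
    [0,0,0],
    [0,0,0],
    [0,0,0],
  ],
  linear=[
    [0,0,0.1],
    [0,0,0.1],
    [0,0,0.1],
    [0,0,0.1],
    [0,0,0.1],
    [0,0,0.1],
    [0,0,0.6],
    [0,0,1.2],
  ],
  hand=[0.2,0.2,0.48,0.52,0.56,0.56,0.58,0.6],
)

```text
clock: 13.58
eef_pos: [0.6288, 0.0142, 0.0495]
ee_rot: [-179.7, 0.0, 79.5]
force: [-0.5, 0.5, -0.4]
width: 0.6
grip_force: 0.0
```

Request:
drive_tool(
  delta_rot=[
    [0,0,0],
    [0,0,-1],
    [0,0,-2],
    [0,0,-3.1],
    [0,0,-4.1],
    [0,0,-4.1],
    [0,0,-4.1],
    [0,0,-4.1],
  ],
  linear=[
    [0,0,1],
    [-0.3,-1,1.5],
    [-0.8,-2.4,1.5],
    [-1.5,-3.8,1.5],
    [-2.3,-5.2,1.5],
    [-3,-6.6,1.5],
    [-3.7,-8,1.5],
    [-4.3,-9.3,1.5],
  ],
  hand=[0.7,0.7,0.7,0.7,0.7,0.7,0.7,0.7],
)

```text
clock: 14.25
eef_pos: [0.5211, -0.2202, 0.0884]
ee_rot: [-179.9, 0.0, 54.8]
force: [1.4, -0.2, 0.5]
width: 0.701
grip_force: 0.0
```

```bash
cat > look.py <<'E'
from m import *
import sys
def go(nm=None,crop=(190,130,350,250),scale=5):
    s=snap('top'); f=s['frame']; hsv=cv2.cvtColor(f,cv2.COLOR_RGB2HSV); H,S,V=[hsv[...,i].astype(int) for i in range(3)]
    u,v=np.meshgrid(np.arange(512),np.arange(384))
    cap=(S<50)&(V>100)&(u>285)&(u<355)&(v>165)&(v<250)
    for r in rect(s,cap,.010,60): print('cap',r)
    if nm: save(s,nm,crop,scale)
    st=monitor.get_state(); print(st['clock'],st['eef_pos'].round(4),st['ee_rot'].round(1),st['width'].__round__(2))
go(*sys.argv[1:2])
E
python3 look.py top2
```

```text
cap ([428.2, -329.0, 41.8, 40.9, 76.7], [333.0, 228.0])
cap ([424.2, -192.5, 40.9, 38.4, 63.2], [297.0, 229.0])
cap ([516.2, -320.9, 40.6, 42.0, 57.6], [330.0, 204.0])
14.3 [ 0.5164 -0.2306  0.0895] [179.9   0.5  54.1] 0.71
```

View pics/top2.png

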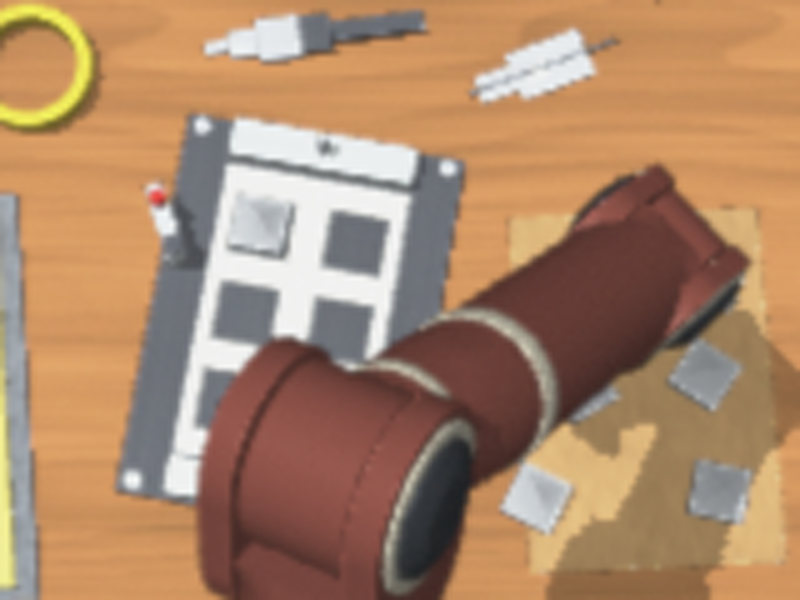

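Request:
drive_tool(
  delta_rot=[
    [0,0,-1.1],
    [0,0,-2.2],
    [0,0,-3.3],
    [0,0,-3.9],
    [0,0,-3.9],
    [0,0,-3.9],
    [0,0,-3.9],
  ],
  linear=[
    [-0.4,-0.2,0],
    [-0.64,-0.27,0],
    [-0.64,-0.27,0],
    [-0.64,-0.27,0],
    [-0.64,-0.27,-0.8],
    [-0.64,-0.27,-0.8],
    [-0.64,-0.27,-0.8],
  ],
  hand=[0.7,0.7,0.7,0.7,0.7,0.7,0.7],
)

```text
clock: 14.88
eef_pos: [0.5063, -0.2243, 0.0676]
ee_rot: [-179.8, 0.1, 31.5]
force: [-0.5, -1.4, -0.4]
width: 0.7
grip_force: 0.0
```

```bash
python3 - <<'E'
from m import *
for i in range(3): t=snap('side')
st=monitor.get_state(); print(st['clock'],st['eef_pos'],st['ee_rot'],st['width'])
hs=cv2.cvtColor(t['frame'],cv2.COLOR_RGB2HSV).astype(int)
uu,vv=np.meshgrid(np.arange(512),np.arange(384))
c=(hs[...,1]<50)&(hs[...,2]>75)&(uu>205)&(uu<305)&(vv>230)&(vv<300)
for r in rect(t,c,.010,60): print('sidecap',r)
save(t,'side5',(210,170,310,280),5.4)
E
```

```text
15.0333 [ 0.50737468 -0.22545339  0.0689518 ] [ 1.79966202e+02 -2.85618355e-02  3.14871368e+01] 0.6997014948474222
sidecap ([431.4, -323.5, 49.1, 42.0, 77.1], [225.0, 279.0])
sidecap ([519.8, -316.1, 48.5, 44.6, 54.8], [255.0, 275.0])
sidecap ([593.6, -314.7, 64.4, 64.9, 81.7], [280.0, 274.0])
sidecap ([514.3, -221.3, 55.8, 47.2, 32.4], [251.0, 250.0])
sidecap ([427.3, -188.2, 50.4, 44.9, 63.2], [224.0, 244.0])
```

View pics/side5.png

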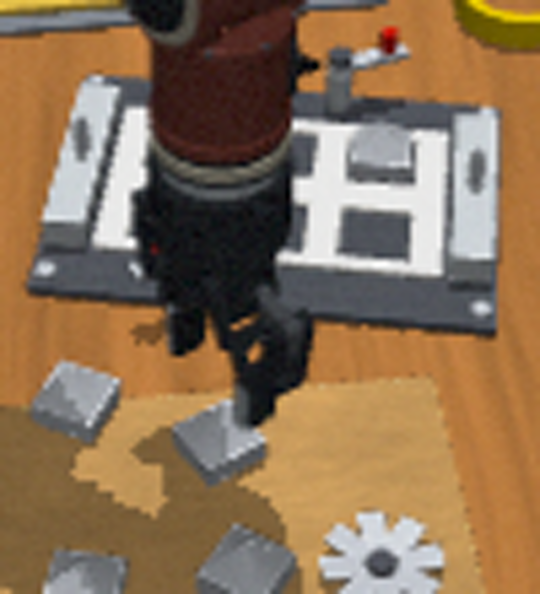

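Request:
drive_tool(
  delta_rot=[
    [0,0,0],
    [0,0,0],
    [0,0,0],
    [0,0,0],
    [0,0,0],
    [0,0,0],
    [0,0,0],
    [0,0,0],
  ],
  linear=[
    [0,0,-0.8],
    [0,0,-1.5],
    [0,0,-1.85],
    [0,0,-1.85],
    [0,0,-1.85],
    [0,0,-1.85],
    [0,0,-1.85],
    [0,0,-1.85],
  ],
  hand=[0.7,0.7,0.7,0.7,0.6,0.4,0.2,0.2],
)

```text
clock: 15.7
eef_pos: [0.5078, -0.226, 0.0234]
ee_rot: [179.9, -0.1, 31.5]
force: [-0.0, 0.4, 5.5]
width: 0.444
grip_force: 60.7
```

Request:
drive_tool(
  delta_rot=[
    [0,0,0],
    [0,0,0],
    [0,0,0],
    [0,0,0],
    [0,0,0],
    [0,0,0],
    [0,0,0],
    [0,0,0],
  ],
  linear=[
    [0,0,0],
    [0,0,0],
    [0,0,0],
    [0,0,0.4],
    [0,0,1.2],
    [0,0,2.2],
    [0,0,3],
    [0,0,3.2],
  ],
  hand=[0.2,0.2,0.2,0.2,0.2,0.2,0.2,0.2],
)

```text
clock: 16.37
eef_pos: [0.5087, -0.2264, 0.1056]
ee_rot: [179.7, -0.2, 31.5]
force: [0.9, -0.2, -0.3]
width: 0.445
grip_force: 60.4
```

```bash
cat > st.py <<'E'
from m import *
for i in range(3): t=snap('side')
st=monitor.get_state(); print(st['clock'],st['eef_pos'].round(4),st['ee_rot'].round(1),st['force'].round(1),round(st['width'],3))
E
python3 st.py
```

```text
16.5167 [ 0.5071 -0.2248  0.1021] [-180.    -0.    31.5] [-0.7 -0.6 -0.5] 0.448
```

Request:
drive_tool(
  delta_rot=[
    [0,0,0.6],
    [0,0,1.7],
    [0,0,2.8],
    [0,0,3.9],
    [0,0,5],
    [0,0,6.1],
    [0,0,7.2],
    [0,0,8],
  ],
  linear=[
    [0.1,0.4,0],
    [0.3,1.6,0],
    [0.6,3,0],
    [1,4.4,0],
    [1.3,5.8,0],
    [1.7,7.2,0],
    [2,8.6,0],
    [2.3,9.7,0],
  ],
  hand=[0.2,0.2,0.2,0.2,0.2,0.2,0.2,0.2],
)

```text
clock: 17.18
eef_pos: [0.5636, 0.0213, 0.1003]
ee_rot: [-179.8, -0.1, 79.9]
force: [0.3, 0.2, -0.2]
width: 0.447
grip_force: 60.4
```

Request:
drive_tool(
  delta_rot=[
    [0,0,0],
    [0,0,0],
    [0,0,0],
    [0,0,0],
    [0,0,0],
  ],
  linear=[
    [0,0.32,0],
    [0,0.32,-1],
    [0,0.32,-2],
    [0,0.32,-2.3],
    [0,0.32,-2.3],
  ],
  hand=[0.2,0.2,0.2,0.2,0.2],
)

```text
clock: 17.6
eef_pos: [0.5618, 0.0246, 0.0416]
ee_rot: [-179.6, 0.1, 79.4]
force: [-0.6, -0.4, -0.3]
width: 0.443
grip_force: 60.4
```

```bash
python3 st.py
```

```text
17.75 [0.5651 0.0244 0.0452] [179.9   0.   79.4] [-0.3 -0.2 -0.3] 0.445
```

Request:
drive_tool(
  delta_rot=[
    [0,0,0],
    [0,0,0],
    [0,0,0],
    [0,0,0],
    [0,0,0],
    [0,0,0],
    [0,0,0],
  ],
  linear=[
    [0,0.05,-0.2],
    [0,0.05,-0.4],
    [0,0.05,-0.55],
    [0,0.05,-0.65],
    [0,0.05,-0.7],
    [0,0.05,-0.7],
    [0,0.05,-0.7],
  ],
  hand=[0.2,0.2,0.2,0.2,0.2,0.2,0.2],
)

```text
clock: 18.33
eef_pos: [0.5645, 0.0266, 0.0284]
ee_rot: [-180.0, -0.1, 79.5]
force: [-3.1, 0.8, 9.8]
width: 0.446
grip_force: 61.4
```

Request:
drive_tool(
  delta_rot=[
    [0,0,0],
    [0,0,0],
    [0,0,0],
    [0,0,0],
    [0,0,0],
    [0,0,0],
    [0,0,0],
    [0,0,0],
  ],
  linear=[
    [0,0,0.03],
    [0,0,0.03],
    [0,0,0.03],
    [0,0,0.03],
    [0,0,0.6],
    [0,0,1.6],
    [-0.1,-0.6,2.6],
    [-0.3,-1.8,2.6],
  ],
  hand=[0.5,0.54,0.57,0.57,0.58,0.6,0.7,0.7],
)

```text
clock: 19.0
eef_pos: [0.5609, -0.0141, 0.0955]
ee_rot: [179.6, -0.3, 80.0]
force: [0.8, 0.0, -0.1]
width: 0.698
grip_force: 0.0
```

Request:
drive_tool(
  delta_rot=[
    [0,0,-0.6],
    [0,0,-1.2],
    [0,0,-1.8],
    [0,0,-2.4],
    [0,0,-3],
    [0,0,-3.6],
    [0,0,-3.9],
    [0,0,-3.9],
  ],
  linear=[
    [-0.2,-1.4,0],
    [-0.4,-2.8,0],
    [-0.6,-4.3,0],
    [-0.8,-5.8,0],
    [-1,-7.3,0],
    [-1.2,-8.8,0],
    [-1.4,-10.3,0],
    [-1.6,-11.6,0],
  ],
  hand=[0.7,0.7,0.7,0.7,0.7,0.7,0.7,0.7],
)

```text
clock: 19.67
eef_pos: [0.5163, -0.3114, 0.0919]
ee_rot: [180.0, 0.1, 55.9]
force: [-0.5, -1.3, -0.2]
width: 0.7
grip_force: 0.0
```

Request:
drive_tool(
  delta_rot=[
    [0,0,0],
    [0,0,0],
    [0,0,0],
    [0,0,0],
  ],
  linear=[
    [0,-0.35,0],
    [0,-0.35,-0.6],
    [0,-0.35,-1],
    [0,-0.35,-1],
  ],
  hand=[0.7,0.7,0.7,0.7],
)

```text
clock: 20.0
eef_pos: [0.5159, -0.3151, 0.0643]
ee_rot: [-179.7, -0.1, 56.1]
force: [-0.3, 0.5, 0.4]
width: 0.699
grip_force: 0.0
```

```bash
python3 st.py; python3 look.py
```

```text
20.15 [ 0.5175 -0.3161  0.0669] [-180.    -0.    56.2] [ 0.  -0.4  0.1] 0.704
cap ([428.3, -328.2, 40.4, 41.0, 76.4], [333.0, 228.0])
20.2 [ 0.5177 -0.3165  0.0673] [180.   -0.   56.2] 0.7
```

Request:
drive_tool(
  delta_rot=[
    [0,0,0],
    [0,0,0],
    [0,0,0],
    [0,0,0],
    [0,0,0],
    [0,0,0],
    [0,0,0],
    [0,0,0],
  ],
  linear=[
    [0,-0.05,-0.8],
    [0,-0.05,-1.5],
    [0,-0.05,-1.8],
    [0,-0.05,-1.8],
    [0,-0.05,-1.8],
    [0,-0.05,-1.8],
    [0,-0.05,-1.8],
    [0,-0.05,-1.8],
  ],
  hand=[0.7,0.7,0.7,0.7,0.6,0.4,0.2,0.2],
)

```text
clock: 20.87
eef_pos: [0.5179, -0.3192, 0.0236]
ee_rot: [179.8, -0.0, 56.1]
force: [-0.9, 0.6, 4.9]
width: 0.445
grip_force: 61.2
```

Request:
drive_tool(
  delta_rot=[
    [0,0,0],
    [0,0,0],
    [0,0,0],
    [0,0,0],
    [0,0,0],
    [0,0,0],
    [0,0,0],
    [0,0,0],
  ],
  linear=[
    [0,0,0],
    [0,0,0],
    [0,0,0],
    [0,0,0.4],
    [0,0,1.2],
    [0,0,2.2],
    [0,0,3],
    [0,0,3.2],
  ],
  hand=[0.2,0.2,0.2,0.2,0.2,0.2,0.2,0.2],
)

```text
clock: 21.53
eef_pos: [0.5186, -0.32, 0.1058]
ee_rot: [179.6, 0.0, 56.1]
force: [0.1, -0.3, -0.6]
width: 0.446
grip_force: 60.7
```

```bash
python3 st.py
```

```text
21.6833 [ 0.517  -0.3181  0.1019] [-180.    -0.    56.1] [ 0.1  1.3 -0.8] 0.443
```

Request:
drive_tool(
  delta_rot=[
    [0,0,0.4],
    [0,0,1],
    [0,0,1.6],
    [0,0,2.2],
    [0,0,2.8],
    [0,0,3.4],
    [0,0,3.9],
    [0,0,3.9],
  ],
  linear=[
    [0.2,0.5,0],
    [0.7,1.8,0],
    [1.2,3.2,0],
    [1.7,4.6,0],
    [2.2,6,0],
    [2.8,7.4,0],
    [3.3,8.7,0],
    [3.8,9.9,0],
  ],
  hand=[0.2,0.2,0.2,0.2,0.2,0.2,0.2,0.2],
)

```text
clock: 22.35
eef_pos: [0.6116, -0.0665, 0.1002]
ee_rot: [-179.8, -0.1, 79.8]
force: [0.4, 0.2, -0.0]
width: 0.446
grip_force: 60.7
```

Request:
drive_tool(
  delta_rot=[
    [0,0,0],
    [0,0,0],
    [0,0,0],
    [0,0,0],
    [0,0,0],
  ],
  linear=[
    [0.25,0.53,0],
    [0.25,0.53,-1],
    [0.25,0.53,-2],
    [0.25,0.53,-2.2],
    [0.25,0.53,-2.2],
  ],
  hand=[0.2,0.2,0.2,0.2,0.2],
)

```text
clock: 22.77
eef_pos: [0.6158, -0.0574, 0.0441]
ee_rot: [-179.6, 0.0, 79.5]
force: [-0.2, -0.3, -0.8]
width: 0.447
grip_force: 60.7
```

```bash
python3 st.py
```

```text
22.9167 [ 0.619  -0.0586  0.048 ] [179.9   0.   79.4] [ 0.1 -0.5 -0.7] 0.445
```

Settled near (0.619,-0.0588); nudge y +1 mm, down 20 mm, then release and go to the next cap (C2 at 0.429,-0.326, yaw 76.5).

Request:
drive_tool(
  delta_rot=[
    [0,0,0],
    [0,0,0],
    [0,0,0],
    [0,0,0],
    [0,0,0],
    [0,0,0],
    [0,0,0],
  ],
  linear=[
    [-0.03,0.05,-0.3],
    [-0.03,0.05,-0.5],
    [-0.03,0.05,-0.65],
    [-0.03,0.05,-0.75],
    [-0.03,0.05,-0.8],
    [-0.03,0.05,-0.8],
    [-0.03,0.05,-0.8],
  ],
  hand=[0.2,0.2,0.2,0.2,0.2,0.2,0.2],
)

```text
clock: 23.5
eef_pos: [0.6174, -0.0564, 0.0286]
ee_rot: [-180.0, -0.1, 79.5]
force: [-2.7, 0.9, 8.4]
width: 0.443
grip_force: 61.7
```

Request:
drive_tool(
  delta_rot=[
    [0,0,0],
    [0,0,0],
    [0,0,0],
    [0,0,0],
    [0,0,0],
    [0,0,0],
    [0,0,-0.2],
    [0,0,-0.5],
  ],
  linear=[
    [0,0,0.03],
    [0,0,0.03],
    [0,0,0.03],
    [0,0,0.03],
    [0,0,0.6],
    [0,0,1.6],
    [-0.4,-0.6,2.6],
    [-1,-1.4,2.6],
  ],
  hand=[0.5,0.54,0.57,0.57,0.58,0.6,0.7,0.7],
)

```text
clock: 24.17
eef_pos: [0.5973, -0.09, 0.0963]
ee_rot: [179.4, -0.1, 76.7]
force: [1.6, -0.6, 0.1]
width: 0.704
grip_force: 0.0
```

Request:
drive_tool(
  delta_rot=[
    [0,0,0],
    [0,0,0],
    [0,0,0],
    [0,0,0],
    [0,0,0],
    [0,0,0],
    [0,0,0],
    [0,0,0],
  ],
  linear=[
    [-0.8,-1.1,0],
    [-1.6,-2.3,0],
    [-2.4,-3.5,0],
    [-3.2,-4.7,0],
    [-4,-5.9,0],
    [-4.8,-7.1,0],
    [-5.6,-8.2,0],
    [-6.3,-9,0],
  ],
  hand=[0.7,0.7,0.7,0.7,0.7,0.7,0.7,0.7],
)

```text
clock: 24.83
eef_pos: [0.4331, -0.3199, 0.0922]
ee_rot: [180.0, 0.1, 76.3]
force: [0.1, -1.2, -0.1]
width: 0.701
grip_force: 0.0
```

Request:
drive_tool(
  delta_rot=[
    [0,0,0],
    [0,0,0],
    [0,0,0],
    [0,0,0],
  ],
  linear=[
    [-0.27,-0.3,0],
    [-0.27,-0.3,-0.6],
    [-0.27,-0.3,-1],
    [-0.27,-0.3,-1],
  ],
  hand=[0.7,0.7,0.7,0.7],
)

```text
clock: 25.17
eef_pos: [0.4281, -0.3218, 0.0649]
ee_rot: [-179.8, -0.2, 76.6]
force: [0.1, -0.1, -0.1]
width: 0.702
grip_force: 0.0
```

```bash
python3 st.py; python3 look.py top3
```

```text
25.3167 [ 0.4293 -0.323   0.0669] [-180.    -0.    76.6] [0.  0.7 1. ] 0.7
cap ([590.8, -320.0, 64.2, 61.7, 78.4], [329.0, 185.0])
25.3667 [ 0.4293 -0.3233  0.0672] [180.   -0.   76.6] 0.7
```

View pics/top3.png

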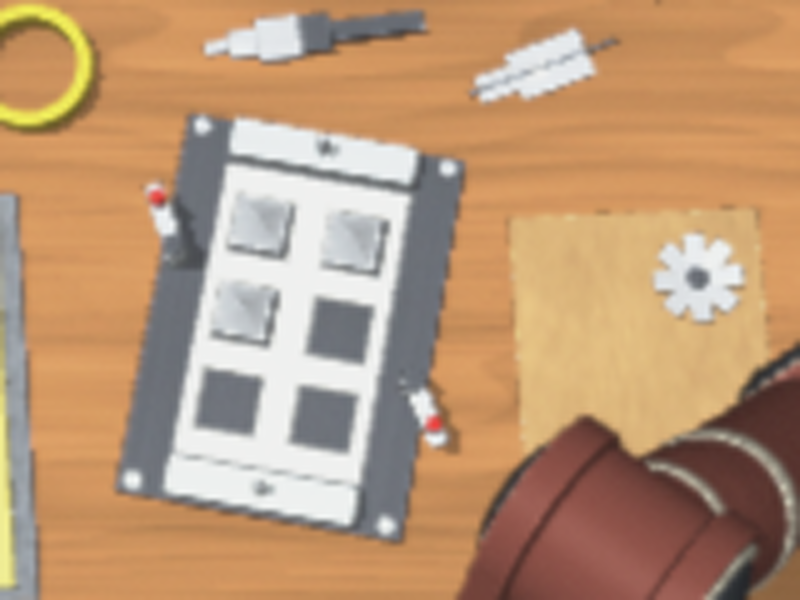

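Request:
drive_tool(
  delta_rot=[
    [0,0,0],
    [0,0,0],
    [0,0,0],
    [0,0,0],
    [0,0,0],
    [0,0,0],
    [0,0,0],
    [0,0,0],
  ],
  linear=[
    [0,-0.08,-0.8],
    [0,-0.08,-1.5],
    [0,-0.08,-1.8],
    [0,-0.08,-1.8],
    [0,-0.08,-1.8],
    [0,-0.08,-1.8],
    [0,-0.08,-1.8],
    [0,-0.08,-1.8],
  ],
  hand=[0.7,0.7,0.7,0.7,0.6,0.4,0.2,0.2],
)

```text
clock: 26.03
eef_pos: [0.4291, -0.3266, 0.0234]
ee_rot: [179.9, 0.1, 76.5]
force: [-0.7, 0.5, 5.4]
width: 0.444
grip_force: 60.7
```

Request:
drive_tool(
  delta_rot=[
    [0,0,0],
    [0,0,0],
    [0,0,0],
    [0,0,0],
    [0,0,0],
    [0,0,0],
    [0,0,0],
    [0,0,0],
  ],
  linear=[
    [0,0,0],
    [0,0,0],
    [0,0,0],
    [0,0,0.4],
    [0,0,1.2],
    [0,0,2.2],
    [0,0,3],
    [0,0,3.2],
  ],
  hand=[0.2,0.2,0.2,0.2,0.2,0.2,0.2,0.2],
)

```text
clock: 26.7
eef_pos: [0.4297, -0.3274, 0.1055]
ee_rot: [179.7, 0.1, 76.5]
force: [-0.1, 0.2, -0.6]
width: 0.448
grip_force: 60.3
```

```bash
python3 st.py
```

```text
26.85 [ 0.4283 -0.3257  0.1022] [180.   -0.   76.5] [-1.2  0.4 -1. ] 0.444
```

Request:
drive_tool(
  delta_rot=[
    [0,0,0.1],
    [0,0,0.3],
    [0,0,0.5],
    [0,0,0.5],
    [0,0,0.5],
    [0,0,0.5],
    [0,0,0.5],
    [0,0,0.5],
  ],
  linear=[
    [0.1,0.5,0],
    [0.3,1.7,0],
    [0.6,3.1,0],
    [0.9,4.5,0],
    [1.2,5.9,0],
    [1.4,7.3,0],
    [1.7,8.7,0],
    [1.9,10.1,0],
  ],
  hand=[0.2,0.2,0.2,0.2,0.2,0.2,0.2,0.2],
)

```text
clock: 27.52
eef_pos: [0.4751, -0.0704, 0.1008]
ee_rot: [-179.8, -0.0, 79.6]
force: [1.0, -0.7, -0.3]
width: 0.445
grip_force: 60.2
```

Request:
drive_tool(
  delta_rot=[
    [0,0,0],
    [0,0,0],
    [0,0,0],
    [0,0,0],
    [0,0,0],
    [0,0,0],
    [0,0,0],
    [0,0,0],
  ],
  linear=[
    [0.3,1.4,0],
    [0.5,2.7,0],
    [0.7,3.7,0],
    [0.88,4.45,0],
    [0.88,4.45,-1],
    [0.88,4.45,-2],
    [0.88,4.45,-2.2],
    [0.88,4.45,-2.2],
  ],
  hand=[0.2,0.2,0.2,0.2,0.2,0.2,0.2,0.2],
)

```text
clock: 28.18
eef_pos: [0.4953, 0.0383, 0.0448]
ee_rot: [-179.6, 0.1, 79.5]
force: [-0.3, 0.6, -0.4]
width: 0.447
grip_force: 60.3
```

```bash
python3 st.py
```

```text
28.3333 [0.4981 0.0374 0.0476] [180.   -0.   79.4] [-0.7  0.7 -0. ] 0.445
```

Request:
drive_tool(
  delta_rot=[
    [0,0,0],
    [0,0,0],
    [0,0,0],
    [0,0,0],
    [0,0,0],
    [0,0,0],
    [0,0,0],
  ],
  linear=[
    [-0.03,0.04,-0.3],
    [-0.03,0.04,-0.5],
    [-0.03,0.04,-0.65],
    [-0.03,0.04,-0.75],
    [-0.03,0.04,-0.8],
    [-0.03,0.04,-0.8],
    [-0.03,0.04,-0.8],
  ],
  hand=[0.2,0.2,0.2,0.2,0.2,0.2,0.2],
)

```text
clock: 28.92
eef_pos: [0.497, 0.0387, 0.0283]
ee_rot: [-180.0, -0.1, 79.5]
force: [-3.6, 0.8, 11.6]
width: 0.441
grip_force: 61.7
```

Request:
drive_tool(
  delta_rot=[
    [0,0,0],
    [0,0,0],
    [0,0,0],
    [0,0,0],
    [0,0,0],
    [0,0,0],
    [0,0,-0.5],
    [0,0,-1],
  ],
  linear=[
    [0,0,0.03],
    [0,0,0.03],
    [0,0,0.03],
    [0,0,0.03],
    [0,0,0.6],
    [0,0,1.6],
    [-0.1,-0.4,2.6],
    [-0.4,-1.4,2.6],
  ],
  hand=[0.5,0.54,0.57,0.57,0.58,0.6,0.7,0.7],
)

```text
clock: 29.58
eef_pos: [0.4909, 0.0071, 0.0951]
ee_rot: [179.6, -0.3, 73.8]
force: [0.6, -0.2, -0.8]
width: 0.704
grip_force: 0.0
```

Request:
drive_tool(
  delta_rot=[
    [0,0,-0.6],
    [0,0,-1.2],
    [0,0,-1.7],
    [0,0,-1.7],
    [0,0,-1.7],
    [0,0,-1.7],
    [0,0,-1.7],
    [0,0,-1.7],
  ],
  linear=[
    [-0.4,-1.3,0],
    [-0.8,-2.7,0],
    [-1.2,-4.1,0],
    [-1.6,-5.5,0],
    [-2,-6.7,0],
    [-2.48,-7.71,0],
    [-2.48,-7.71,-0.6],
    [-2.48,-7.71,-1],
  ],
  hand=[0.7,0.7,0.7,0.7,0.7,0.7,0.7,0.7],
)

```text
clock: 30.25
eef_pos: [0.4242, -0.1916, 0.0668]
ee_rot: [179.9, 0.1, 63.0]
force: [-0.2, 1.1, -0.1]
width: 0.702
grip_force: 0.0
```

```bash
python3 st.py; python3 - <<'E'
from m import *
t=dict(np.load('side.npz')); save(t,'side6',(205,170,305,280),5.4)
E
```

```text
30.4 [ 0.4246 -0.1889  0.0665] [-179.9   -0.    63.3] [-0.4  0.1  0.7] 0.7
```

View pics/side6.png

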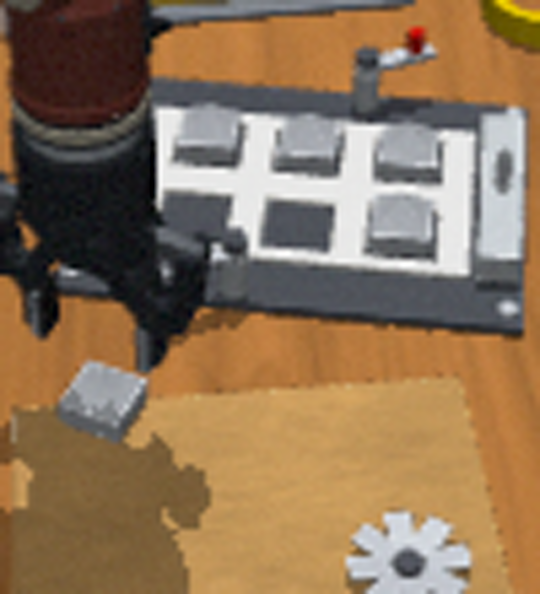

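Request:
drive_tool(
  delta_rot=[
    [0,0,0],
    [0,0,0],
    [0,0,0],
    [0,0,0],
    [0,0,0],
    [0,0,0],
    [0,0,0],
    [0,0,0],
  ],
  linear=[
    [0.04,-0.02,-0.8],
    [0.04,-0.02,-1.5],
    [0.04,-0.02,-1.78],
    [0.04,-0.02,-1.78],
    [0.04,-0.02,-1.78],
    [0.04,-0.02,-1.78],
    [0.04,-0.02,-1.78],
    [0.04,-0.02,-1.78],
  ],
  hand=[0.7,0.7,0.7,0.7,0.6,0.4,0.2,0.2],
)

```text
clock: 31.07
eef_pos: [0.4266, -0.1897, 0.0237]
ee_rot: [179.9, -0.0, 63.3]
force: [-0.7, 0.8, 6.7]
width: 0.448
grip_force: 60.8
```

Request:
drive_tool(
  delta_rot=[
    [0,0,0],
    [0,0,0],
    [0,0,0],
    [0,0,0],
    [0,0,0],
    [0,0,0],
    [0,0,0],
    [0,0,0],
  ],
  linear=[
    [0,0,0],
    [0,0,0],
    [0,0,0],
    [0,0,0.4],
    [0,0,1.2],
    [0,0,2.2],
    [0,0,3],
    [0,0,3.2],
  ],
  hand=[0.2,0.2,0.2,0.2,0.2,0.2,0.2,0.2],
)

```text
clock: 31.73
eef_pos: [0.4276, -0.1903, 0.1054]
ee_rot: [179.7, -0.0, 63.3]
force: [0.3, 0.0, -1.3]
width: 0.446
grip_force: 60.5
```

```bash
python3 st.py
```

```text
31.8833 [ 0.4262 -0.1892  0.1026] [180.   -0.   63.3] [-0.1  0.1 -0.7] 0.447
```

Request:
drive_tool(
  delta_rot=[
    [0,0,0.4],
    [0,0,1],
    [0,0,1.6],
    [0,0,2.2],
    [0,0,2.7],
    [0,0,2.7],
    [0,0,2.7],
    [0,0,2.7],
  ],
  linear=[
    [0.4,0.5,0],
    [1.3,1.5,0],
    [2.3,2.6,0],
    [3.3,3.8,0],
    [4.2,4.9,0],
    [5.01,5.77,0],
    [5.01,5.77,-1],
    [5.01,5.77,-2],
  ],
  hand=[0.2,0.2,0.2,0.2,0.2,0.2,0.2,0.2],
)

```text
clock: 32.55
eef_pos: [0.5532, -0.0421, 0.0511]
ee_rot: [179.9, -0.1, 79.8]
force: [-0.7, -0.6, -0.9]
width: 0.444
grip_force: 60.5
```

Request:
drive_tool(
  delta_rot=[
    [0,0,0],
    [0,0,0],
  ],
  linear=[
    [0,0,-0.2],
    [0,0,-0.2],
  ],
  hand=[0.2,0.2],
)

```text
clock: 32.72
eef_pos: [0.5488, -0.0451, 0.0446]
ee_rot: [-179.6, 0.0, 79.4]
force: [0.7, -0.3, -1.0]
width: 0.444
grip_force: 60.5
```

```bash
python3 st.py
```

```text
32.8667 [ 0.5517 -0.0462  0.0482] [179.9   0.   79.4] [-1.   0.1 -1.2] 0.446
```

Request:
drive_tool(
  delta_rot=[
    [0,0,0],
    [0,0,0],
    [0,0,0],
    [0,0,0],
    [0,0,0],
    [0,0,0],
    [0,0,0],
  ],
  linear=[
    [-0.03,0.05,-0.3],
    [-0.03,0.05,-0.5],
    [-0.03,0.05,-0.65],
    [-0.03,0.05,-0.75],
    [-0.03,0.05,-0.82],
    [-0.03,0.05,-0.82],
    [-0.03,0.05,-0.82],
  ],
  hand=[0.2,0.2,0.2,0.2,0.2,0.2,0.2],
)

```text
clock: 33.45
eef_pos: [0.5504, -0.0439, 0.0288]
ee_rot: [-180.0, -0.1, 79.5]
force: [-3.7, 0.9, 11.6]
width: 0.447
grip_force: 61.9
```

Request:
drive_tool(
  delta_rot=[
    [0,0,0],
    [0,0,0],
    [0,0,0],
    [0,0,0],
    [0,0,0],
    [0,0,0],
    [0,0,0.5],
    [0,0,1.5],
  ],
  linear=[
    [0,0,0.03],
    [0,0,0.03],
    [0,0,0.03],
    [0,0,0.03],
    [0,0,0.6],
    [0,0,1.6],
    [0,0,3],
    [0,0.4,4.2],
  ],
  hand=[0.5,0.54,0.57,0.57,0.58,0.6,0.7,0.7],
)

```text
clock: 34.12
eef_pos: [0.5503, -0.0367, 0.1331]
ee_rot: [-180.0, 0.2, 88.4]
force: [0.7, -0.4, 0.1]
width: 0.698
grip_force: 0.0
```

Request:
drive_tool(
  delta_rot=[
    [0,0,1.1],
    [0,0,2.2],
    [0,0,3.3],
    [0,0,4.4],
    [0,0,5.5],
    [0,0,6.6],
    [0,0,7.7],
    [0,0,8.8],
  ],
  linear=[
    [-0.1,0.9,0.5],
    [-0.3,2.1,0.5],
    [-0.5,3.3,0.5],
    [-0.8,4.5,0.5],
    [-1.1,5.7,0.5],
    [-1.4,6.9,0.5],
    [-1.7,8.1,0.5],
    [-2,9.3,0.5],
  ],
  hand=[0.7,0.7,0.7,0.7,0.7,0.7,0.7,0.7],
)

```text
clock: 34.78
eef_pos: [0.5, 0.1998, 0.1444]
ee_rot: [-180.0, -0.0, 141.6]
force: [0.9, 0.7, -0.1]
width: 0.699
grip_force: 0.0
```

Request:
drive_tool(
  delta_rot=[
    [0,0,1.1],
    [0,0,2.2],
    [0,0,3.3],
    [0,0,4.4],
    [0,0,5.5],
    [0,0,6.6],
    [0,0,7.2],
    [0,0,7.2],
  ],
  linear=[
    [-0.1,1,0],
    [-0.3,2,0],
    [-0.36,2.8,0],
    [-0.36,3.1,0],
    [-0.36,3.1,0],
    [-0.36,3.1,0],
    [-0.36,3.1,0],
    [-0.36,3.1,0],
  ],
  hand=[0.7,0.7,0.7,0.7,0.7,0.7,0.7,0.7],
)

```text
clock: 35.45
eef_pos: [0.4916, 0.2756, 0.1441]
ee_rot: [-180.0, -0.0, -175.5]
force: [0.2, -0.4, 0.1]
width: 0.7
grip_force: 0.0
```

```bash
python3 st.py; python3 - <<'E'
from m import *
for n in('top','side'):
    s=snap(n); W=world(s); print(n)
    C=np.array([.558,-.0095]); ex=np.array([.983,-.182]); ey=np.array([.182,.983])
    if n=='top': C=C-[.0015,.003]
    else: C=C-[-.001,-.003]
    q=W[...,:2]-C; x=q@ex; y=q@ey
    for i in(-68,0,68):
        for j in(-36,36):
            m=(abs(x*1000-i)<26)&(abs(y*1000-j)<26)&(W[...,2]>.019)&(s['range_z']>0)&(W[...,2]<.06)
            if m.sum()<20: print(i,j,'empty',m.sum()); continue
            z=W[m][:,2]; print(i,j,m.sum(),'z95',z.max().round(4),np.percentile(z,95).round(4),'ctr',(x[m].mean()*1000).round(1),(y[m].mean()*1000).round(1))
E
```

```text
35.6 [0.4916 0.2758 0.1443] [-180.    -0.  -175.6] [ 0.  -0.4 -0.1] 0.705
top
-68 -36 empty 0
-68 36 116 z95 0.0422 0.0401 ctr -69.8 38.3
0 -36 110 z95 0.0452 0.0416 ctr -2.9 -35.4
0 36 113 z95 0.0462 0.0401 ctr -2.1 36.6
68 -36 113 z95 0.0437 0.0415 ctr 64.5 -33.3
68 36 109 z95 0.0443 0.0408 ctr 65.0 37.2
side
-68 -36 empty 0
-68 36 96 z95 0.0469 0.0409 ctr -64.0 25.6
0 -36 107 z95 0.0438 0.0416 ctr 2.6 -47.7
0 36 97 z95 0.0459 0.0412 ctr 3.0 24.8
68 -36 109 z95 0.0478 0.0401 ctr 69.3 -47.3
68 36 94 z95 0.0453 0.0418 ctr 69.5 23.5
```

Request:
drive_tool(
  delta_rot=[
    [0,0,0],
    [0,0,0],
    [0,0,0],
    [0,0,0],
    [0,0,0],
    [0,0,0],
    [0,0,0],
    [0,0,0],
  ],
  linear=[
    [0.04,-0.095,-0.6],
    [0.04,-0.095,-1.6],
    [0.04,-0.095,-2.6],
    [0.04,-0.095,-3.3],
    [0.04,-0.095,-3.65],
    [0.04,-0.095,-3.65],
    [0.04,-0.095,-3.65],
    [0.04,-0.095,-3.65],
  ],
  hand=[0.7,0.7,0.7,0.7,0.7,0.7,0.7,0.7],
)

```text
clock: 36.37
eef_pos: [0.4935, 0.2742, 0.0545]
ee_rot: [179.9, 0.1, -175.5]
force: [-1.0, -0.2, -0.3]
width: 0.696
grip_force: 0.0
```

Request:
drive_tool(
  delta_rot=[
    [0,0,0],
    [0,0,0],
    [0,0,0],
    [0,0,0],
    [0,0,0],
    [0,0,0],
    [0,0,0],
    [0,0,0],
  ],
  linear=[
    [0,0,0],
    [0,0,0],
    [0,0,0],
    [0,0,0],
    [0,0,0],
    [0,0,0],
    [0,0,0],
    [0,0,0],
  ],
  hand=[0.5,0.3,0.15,0,0,0,0,0],
)

```text
clock: 37.03
eef_pos: [0.4929, 0.2736, 0.0541]
ee_rot: [180.0, 0.0, -175.5]
force: [-1.1, -0.0, 5.6]
width: 0.147
grip_force: 61.1
```

```bash
python3 st.py
```

```text
37.1833 [0.4929 0.2737 0.0541] [ 1.800e+02  1.000e-01 -1.755e+02] [-1.2 -0.8  4.7] 0.151
```

Request:
drive_tool(
  delta_rot=[
    [0,0,0],
    [0,0,0],
    [0,0,0],
    [0,0,0],
    [0,0,0],
    [0,0,0],
    [0,0,0],
    [0,0,0],
  ],
  linear=[
    [0,0,0.1],
    [0,0,0.4],
    [0,0,0.9],
    [0,0,1.5],
    [0,0,2.2],
    [0,0,2.9],
    [0,0,3.3],
    [0,0,3.4],
  ],
  hand=[0,0,0,0,0,0,0,0],
)

```text
clock: 37.85
eef_pos: [0.4933, 0.2741, 0.14]
ee_rot: [179.9, 0.2, -175.5]
force: [1.4, 0.2, -4.7]
width: 0.15
grip_force: 59.9
```

Request:
drive_tool(
  delta_rot=[
    [0,0,-0.1],
    [0,0,-0.3],
    [0,0,-0.6],
    [0,0,-0.9],
    [0,0,-1.2],
    [0,0,-1.5],
    [0,0,-1.8],
    [0,0,-2.1],
  ],
  linear=[
    [0.1,-0.3,0],
    [0.2,-1,0],
    [0.4,-2,0],
    [0.6,-3.1,0],
    [0.9,-4.2,0],
    [1.1,-5.3,0],
    [1.3,-6.4,0],
    [1.5,-7.5,0],
  ],
  hand=[0,0,0,0,0,0,0,0],
)

```text
clock: 38.52
eef_pos: [0.5291, 0.0837, 0.1368]
ee_rot: [-179.9, -0.2, 171.7]
force: [0.2, -0.9, -3.6]
width: 0.151
grip_force: 59.8
```

Request:
drive_tool(
  delta_rot=[
    [0,0,-0.2],
    [0,0,-0.42],
    [0,0,-0.42],
    [0,0,-0.42],
    [0,0,-0.42],
    [0,0,-0.42],
    [0,0,-0.42],
    [0,0,-0.42],
  ],
  linear=[
    [0.2,-1.1,0],
    [0.4,-2.1,0],
    [0.6,-2.9,0],
    [0.7,-3.4,0],
    [0.8,-3.7,0],
    [0.82,-3.82,0],
    [0.82,-3.82,0],
    [0.82,-3.82,0],
  ],
  hand=[0,0,0,0,0,0,0,0],
)

```text
clock: 39.18
eef_pos: [0.5502, -0.0075, 0.138]
ee_rot: [179.9, -0.1, 169.5]
force: [0.7, -0.1, -3.6]
width: 0.147
grip_force: 59.8
```

```bash
python3 st.py; python3 - <<'E'
from m import *
s=dict(np.load('side.npz')); save(s,'side7',(200,130,330,240),6)
E
```

```text
39.3333 [ 0.5504 -0.0076  0.1383] [179.9  -0.  169.5] [ 0.4  0.2 -4.6] 0.151
```

View pics/side7.png

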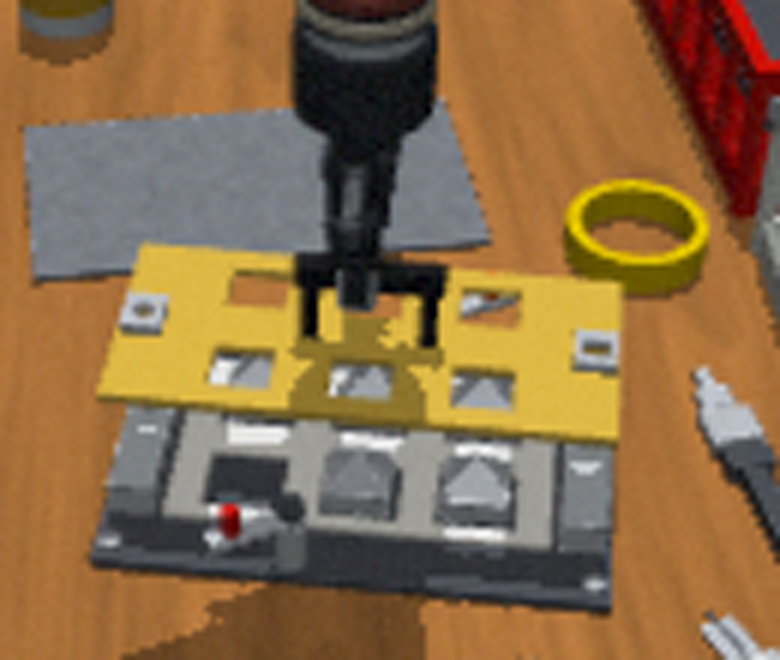

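Request:
drive_tool(
  delta_rot=[
    [0,0,0],
    [0,0,0],
    [0,0,0],
    [0,0,0],
    [0,0,0],
    [0,0,0],
    [0,0,0],
    [0,0,0],
  ],
  linear=[
    [0.02,-0.06,-0.2],
    [0.02,-0.06,-0.5],
    [0.02,-0.06,-0.8],
    [0.02,-0.06,-1],
    [0.02,-0.06,-1.2],
    [0.02,-0.06,-1.3],
    [0.02,-0.06,-1.4],
    [0.02,-0.06,-1.4],
  ],
  hand=[0,0,0,0,0,0,0,0],
)

```text
clock: 40.0
eef_pos: [0.5508, -0.0109, 0.1027]
ee_rot: [-180.0, -0.1, 169.4]
force: [0.1, -0.9, -3.9]
width: 0.149
grip_force: 59.8
```

```bash
python3 st.py
```

```text
40.15 [ 0.5514 -0.0109  0.1035] [180.    0.  169.4] [ 0.6  0.3 -3.4] 0.148
```

Request:
drive_tool(
  delta_rot=[
    [0,0,0],
    [0,0,0],
    [0,0,0],
    [0,0,0],
    [0,0,0],
  ],
  linear=[
    [-0.01,0.06,-0.1],
    [-0.01,0.06,-0.2],
    [-0.01,0.06,-0.3],
    [-0.01,0.06,-0.4],
    [-0.01,0.06,-0.4],
  ],
  hand=[0,0,0,0,0],
)

```text
clock: 40.57
eef_pos: [0.5507, -0.0094, 0.0927]
ee_rot: [-180.0, -0.0, 169.4]
force: [-0.3, -0.3, -4.3]
width: 0.153
grip_force: 59.8
```

```bash
python3 st.py
```

```text
40.7167 [ 0.5508 -0.0094  0.0932] [-180.    -0.   169.4] [-0.4  0.4 -4.1] 0.149
```

Sliding free over the dowels; go down the remaining 15 mm.

Request:
drive_tool(
  delta_rot=[
    [0,0,0],
    [0,0,0],
    [0,0,0],
    [0,0,0],
    [0,0,0],
    [0,0,0],
    [0,0,0],
    [0,0,0],
  ],
  linear=[
    [0,0,-0.1],
    [0,0,-0.2],
    [0,0,-0.3],
    [0,0,-0.4],
    [0,0,-0.5],
    [0,0,-0.58],
    [0,0,-0.63],
    [0,0,-0.63],
  ],
  hand=[0,0,0,0,0,0,0,0],
)

```text
clock: 41.38
eef_pos: [0.5507, -0.0094, 0.0781]
ee_rot: [-180.0, -0.0, 169.4]
force: [-3.1, -0.1, 2.0]
width: 0.153
grip_force: 60.5
```

```bash
python3 st.py
```

```text
41.5333 [ 0.5507 -0.0094  0.0781] [-180.    -0.   169.4] [-2.6 -1.1  4.1] 0.152
```

Request:
drive_tool(
  delta_rot=[
    [0,0,0],
    [0,0,0],
    [0,0,0],
    [0,0,0],
    [0,0,0],
    [0,0,0],
    [0,0,0],
    [0,0,0],
  ],
  linear=[
    [0,0,0],
    [0,0,0],
    [0,0,0],
    [0,0,0.2],
    [0,0,1],
    [0,0,2],
    [0,0,3],
    [0,0,3.4],
  ],
  hand=[0.2,0.4,0.5,0.5,0.5,0.5,0.5,0.5],
)

```text
clock: 42.2
eef_pos: [0.553, -0.0095, 0.1661]
ee_rot: [179.9, 0.4, 169.4]
force: [0.8, -0.4, 0.1]
width: 0.5
grip_force: 0.0
```

Request:
drive_tool(
  delta_rot=[
    [0,0,0.6],
    [0,0,1.7],
    [0,0,2.8],
    [0,0,3.9],
    [0,0,4.8],
    [0,0,4.8],
    [0,0,4.8],
    [0,0,4.8],
  ],
  linear=[
    [0.5,0.6,0],
    [1.3,1.5,0],
    [2.2,2.4,0],
    [3,3.3,0],
    [3.6,3.9,0],
    [3.6,3.9,0],
    [3.6,3.9,0],
    [3.6,3.9,0],
  ],
  hand=[0.5,0.5,0.5,0.5,0.5,0.5,0.5,0.5],
)

```text
clock: 42.87
eef_pos: [0.6401, 0.0868, 0.1619]
ee_rot: [-179.9, -0.1, -162.0]
force: [-0.0, -0.9, -0.7]
width: 0.502
grip_force: 0.0
```

```bash
python3 st.py; python3 - <<'E'
from m import *
for n in('side','top'):
    s=snap(n); f=s['frame'].astype(int); R,G,B=f[...,0],f[...,1],f[...,2]; W=world(s)
    m=(R-G>55)&(abs(G-B)<30)&(abs(W[...,0]-.56)<.16)&(abs(W[...,1])<.17)&(W[...,2]<.08)&(R>100)
    for q in rect(s,m,.056,1): print(n,q)
    hsv=cv2.cvtColor(s['frame'],cv2.COLOR_RGB2HSV); 
    g=(hsv[...,0]>=23)&(hsv[...,0]<36)&(hsv[...,1]>70)&(abs(W[...,0]-.556)<.17)&(abs(W[...,1]+.013)<.1)
    print(n,'mask z',np.median(W[g][:,2]),g.sum()); 
    A=np.c_[W[g][:,:2],np.ones(g.sum())]; print('plane',np.linalg.lstsq(A,W[g][:,2],rcond=None)[0])
    save(s,n+'8',(200,130,330,240),6)
E
```

```text
43.0167 [0.6403 0.0864 0.1625] [-1.799e+02 -1.000e-01 -1.620e+02] [-0.2 -0.3  0.1] 0.502
side ([477.1, -106.4, 9.5, 6.6, 88.1], [238.0, 215.0])
side ([644.0, 89.7, 24.3, 10.1, 61.1], [281.0, 177.0])
side mask z 0.037981313936580774 1168
plane [0.00286163 0.0030512  0.03664574]
top ([474.0, -113.7, 7.2, 7.4, 89.3], [276.0, 214.0])
top mask z 0.03610722863341054 777
plane [-0.04842845  0.23545111  0.07619207]
```

View pics/side8.png

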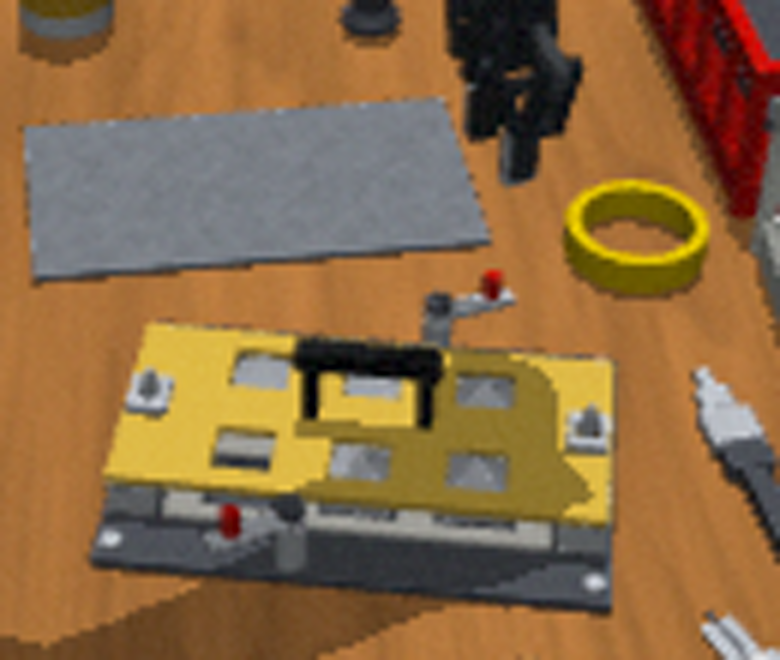

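Request:
drive_tool(
  delta_rot=[
    [0,0,0],
    [0,0,0],
    [0,0,0],
    [0,0,0],
    [0,0,0],
    [0,0,0],
    [0,0,0],
    [0,0,0],
  ],
  linear=[
    [0.09,0.1,-0.6],
    [0.09,0.1,-1.8],
    [0.09,0.1,-2.8],
    [0.09,0.1,-3.6],
    [0.09,0.1,-4],
    [0.09,0.1,-4],
    [0.09,0.1,-4],
    [0.09,0.1,-4],
  ],
  hand=[0.5,0.5,0.5,0.5,0.5,0.5,0.5,0.5],
)

```text
clock: 43.78
eef_pos: [0.6443, 0.0907, 0.0642]
ee_rot: [-180.0, 0.2, -161.9]
force: [0.3, 0.4, 0.8]
width: 0.499
grip_force: 0.0
```

Request:
drive_tool(
  delta_rot=[
    [0,0,0],
    [0,0,0],
    [0,0,0],
    [0,0,0],
    [0,0,0],
    [0,0,0],
  ],
  linear=[
    [0,0,0],
    [0,0,0],
    [0,0,0],
    [0,0,0],
    [0,0,0],
    [0,0,0],
  ],
  hand=[0.35,0.2,0.05,0,0,0],
)

```text
clock: 44.28
eef_pos: [0.6441, 0.0905, 0.064]
ee_rot: [-180.0, 0.1, -161.8]
force: [1.0, -0.5, 5.4]
width: 0.104
grip_force: 58.7
```

```bash
python3 st.py; python3 - <<'E'
from m import *
p=monitor.get_state()['eef_pos'][:2]*1000; P=np.array([608.9,78.7]); d=p-P; th=np.degrees(np.arctan2(d[1],d[0])); print('r',np.hypot(*d),'th',th)
tot=-100.5-th
for k in range(1,21):
    a=np.radians(th+tot*k/20); q=P+36*np.array([np.cos(a),np.sin(a)]); print(k,((q-(P+36*d/np.hypot(*d)))/25).round(2),round(tot*k/20/6,2))
E
```

```text
44.4333 [0.6441 0.0905 0.064 ] [-1.800e+02  1.000e-01 -1.618e+02] [-0.7 -0.3  6. ] 0.105
r 37.15642655564528 th 18.565860401355888
1 [ 0.04 -0.14] -0.99
2 [ 0.07 -0.29] -1.98
3 [ 0.07 -0.44] -2.98
4 [ 0.07 -0.59] -3.97
5 [ 0.05 -0.74] -4.96
6 [ 0.01 -0.88] -5.95
7 [-0.04 -1.02] -6.95
8 [-0.11 -1.16] -7.94
9 [-0.19 -1.28] -8.93
10 [-0.28 -1.4 ] -9.92
11 [-0.38 -1.51] -10.91
12 [-0.5  -1.61] -11.91
13 [-0.62 -1.69] -12.9
14 [-0.75 -1.76] -13.89
15 [-0.89 -1.82] -14.88
16 [-1.03 -1.86] -15.88
17 [-1.18 -1.89] -16.87
18 [-1.33 -1.9 ] -17.86
19 [-1.48 -1.89] -18.85
20 [-1.63 -1.87] -19.84
```

Request:
drive_tool(
  delta_rot=[
    [0,0,-1],
    [0,0,-2],
    [0,0,-3],
    [0,0,-4],
    [0,0,-5],
    [0,0,-6],
    [0,0,-7],
    [0,0,-8],
  ],
  linear=[
    [0.04,-0.14,0],
    [0.07,-0.29,0],
    [0.07,-0.44,0],
    [0.07,-0.59,0],
    [0.05,-0.74,0],
    [0.01,-0.88,0],
    [-0.04,-1.02,0],
    [-0.11,-1.16,0],
  ],
  hand=[0,0,0,0,0,0,0,0],
)

```text
clock: 45.1
eef_pos: [0.6421, 0.06, 0.064]
ee_rot: [180.0, 0.3, 149.9]
force: [0.6, -1.7, 4.9]
width: 0.103
grip_force: 58.6
```

Request:
drive_tool(
  delta_rot=[
    [0,0,0],
    [0,0,-1],
    [0,0,-2],
    [0,0,-3],
    [0,0,-4],
    [0,0,-5],
    [0,0,-6],
    [0,0,-7],
  ],
  linear=[
    [0,0,0],
    [-0.08,-0.12,0],
    [-0.17,-0.24,0],
    [-0.27,-0.35,0],
    [-0.39,-0.45,0],
    [-0.51,-0.53,0],
    [-0.64,-0.6,0],
    [-0.78,-0.66,0],
  ],
  hand=[0,0,0,0,0,0,0,0],
)

```text
clock: 45.77
eef_pos: [0.6219, 0.042, 0.0639]
ee_rot: [179.9, 0.3, 107.9]
force: [-1.3, -3.9, 6.5]
width: 0.102
grip_force: 58.7
```

Request:
drive_tool(
  delta_rot=[
    [0,0,0],
    [0,0,-1],
    [0,0,-2],
    [0,0,-3],
    [0,0,-4],
    [0,0,-4.8],
    [0,0,-4.8],
    [0,0,-4.8],
  ],
  linear=[
    [0,0,0],
    [-0.14,-0.04,0],
    [-0.29,-0.07,0],
    [-0.44,-0.08,0],
    [-0.59,-0.07,0],
    [-0.74,-0.05,0],
    [-0.78,-0.05,0],
    [-0.78,-0.05,0],
  ],
  hand=[0,0,0,0,0,0,0,0],
)

```text
clock: 46.43
eef_pos: [0.6022, 0.0399, 0.064]
ee_rot: [179.8, 0.3, 79.3]
force: [-0.8, -5.2, 7.0]
width: 0.104
grip_force: 59.0
```

```bash
python3 st.py; python3 - <<'E'
from m import *
p=monitor.get_state()['eef_pos'][:2]*1000; P=np.array([608.9,78.7]); d=p-P; print('r',np.hypot(*d),'joint deg',np.degrees(np.arctan2(d[1],d[0]))+100.5)
E
```

```text
46.5833 [0.6022 0.0399 0.0639] [179.8   0.2  79.3] [-0.9 -5.1  6.1] 0.105
r 39.33337911465612 joint deg 0.7161890286090511
```

Request:
drive_tool(
  delta_rot=[
    [0,0,0],
    [0,0,0],
    [0,0,0],
  ],
  linear=[
    [-0.06,0.01,0],
    [-0.12,0.02,0],
    [-0.12,0.02,0],
  ],
  hand=[0,0,0],
)

```text
clock: 46.83
eef_pos: [0.6012, 0.0401, 0.064]
ee_rot: [179.5, 0.2, 79.2]
force: [1.9, -5.7, 2.7]
width: 0.107
grip_force: 58.7
```

Request:
drive_tool(
  delta_rot=[
    [0,0,0],
    [0,0,0],
    [0,0,0],
    [0,0,0],
    [0,0,0],
    [0,0,0],
    [0,0,0],
    [0,0,0],
  ],
  linear=[
    [0.08,0,0],
    [0.08,0,0],
    [0.08,0,0],
    [0.08,0,0.3],
    [0.08,0,1],
    [0.08,0,2],
    [0.08,0,3],
    [0.08,0,3.6],
  ],
  hand=[0.1,0.25,0.35,0.35,0.4,0.5,0.5,0.5],
)

```text
clock: 47.5
eef_pos: [0.6011, 0.0452, 0.1551]
ee_rot: [179.9, -0.1, 79.4]
force: [0.5, -1.1, 0.0]
width: 0.503
grip_force: 0.0
```

```bash
python3 st.py
```

```text
47.65 [0.6008 0.0453 0.1538] [ 1.799e+02 -1.000e-01  7.940e+01] [ 0.2  0.9 -0.8] 0.502
```

Request:
drive_tool(
  delta_rot=[
    [0,0,1.1],
    [0,0,2.2],
    [0,0,3.3],
    [0,0,4.4],
    [0,0,5.5],
    [0,0,6.6],
    [0,0,7.7],
    [0,0,8.8],
  ],
  linear=[
    [-0.3,-0.4,0],
    [-0.9,-1.1,0],
    [-1.5,-1.9,0],
    [-2.1,-2.6,0],
    [-2.7,-3.3,0],
    [-3.3,-4.1,0],
    [-3.9,-4.8,0],
    [-4.4,-5.5,0],
  ],
  hand=[0.4,0.4,0.4,0.4,0.4,0.4,0.4,0.4],
)

```text
clock: 48.32
eef_pos: [0.488, -0.0931, 0.1512]
ee_rot: [-179.9, -0.2, 132.5]
force: [0.1, -0.8, -0.0]
width: 0.401
grip_force: 0.0
```

Request:
drive_tool(
  delta_rot=[
    [0,0,1.1],
    [0,0,2.2],
    [0,0,3.3],
    [0,0,4.4],
    [0,0,5.5],
    [0,0,6.6],
    [0,0,7.7],
    [0,0,8.8],
  ],
  linear=[
    [-0.4,-0.5,0],
    [-0.61,-0.71,0],
    [-0.61,-0.71,0],
    [-0.61,-0.71,-0.5],
    [-0.61,-0.71,-1],
    [-0.61,-0.71,-1.5],
    [-0.61,-0.71,-2],
    [-0.61,-0.71,-2],
  ],
  hand=[0.4,0.4,0.4,0.4,0.4,0.4,0.4,0.4],
)

```text
clock: 48.98
eef_pos: [0.4725, -0.1096, 0.0994]
ee_rot: [179.8, -0.4, -174.6]
force: [-0.2, -0.4, -0.3]
width: 0.398
grip_force: 0.0
```

```bash
python3 st.py; python3 - <<'E'
from m import *
s=dict(np.load('side.npz')); save(s,'side9',(200,130,330,240),6)
E
```

```text
49.1333 [ 0.4743 -0.1103  0.1015] [ 1.799e+02 -1.000e-01 -1.752e+02] [ 0.4 -0.1  0.3] 0.398
```

View pics/side9.png

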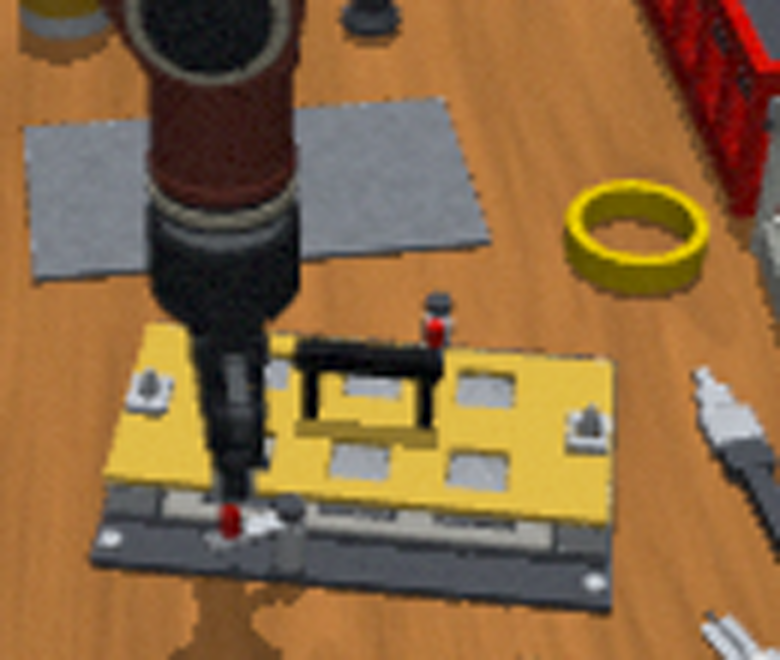

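Request:
drive_tool(
  delta_rot=[
    [0,0,0],
    [0,0,0],
    [0,0,0],
    [0,0,0],
    [0,0,0],
  ],
  linear=[
    [0.03,0.02,-0.5],
    [0.03,0.02,-1],
    [0.03,0.02,-1.4],
    [0.03,0.02,-1.55],
    [0.03,0.02,-1.55],
  ],
  hand=[0.4,0.4,0.4,0.4,0.4],
)

```text
clock: 49.55
eef_pos: [0.4752, -0.1101, 0.0629]
ee_rot: [180.0, -0.1, -175.1]
force: [-0.7, 0.7, 0.3]
width: 0.401
grip_force: 0.0
```

Request:
drive_tool(
  delta_rot=[
    [0,0,0],
    [0,0,0],
    [0,0,0],
    [0,0,0],
    [0,0,0],
    [0,0,0],
    [0,0,0],
  ],
  linear=[
    [0,0,0],
    [0,0,0],
    [0,0,0],
    [0,0,0],
    [0,0,0],
    [0,0,0],
    [0,0,0],
  ],
  hand=[0.4,0.3,0.2,0.05,0,0,0],
)

```text
clock: 50.13
eef_pos: [0.4759, -0.1108, 0.0644]
ee_rot: [-180.0, 0.0, -175.1]
force: [-1.6, -0.7, 5.5]
width: 0.105
grip_force: 58.7
```

```bash
python3 st.py; python3 - <<'E'
from m import *
p=monitor.get_state()['eef_pos'][:2]*1000; P=np.array([507.1,-97.7]); d=p-P; th=np.degrees(np.arctan2(d[1],d[0]))%360; print('r',np.hypot(*d),'th',th)
tot=79.5-th
for k in range(1,21):
    a=np.radians(th+tot*k/20); q=P+36*np.array([np.cos(a),np.sin(a)]); print(k,((q-(P+36*d/np.hypot(*d)))/25).round(2),round(tot*k/20/6,2))
E
```

```text
50.2833 [ 0.4759 -0.1108  0.0644] [-180.     0.  -175.1] [-1.9 -1.8  5.6] 0.101
r 33.814193350504986 th 202.87446403886977
1 [-0.05  0.15] -1.03
2 [-0.09  0.3 ] -2.06
3 [-0.11  0.45] -3.08
4 [-0.11  0.6 ] -4.11
5 [-0.1   0.76] -5.14
6 [-0.07  0.91] -6.17
7 [-0.02  1.06] -7.2
8 [0.04 1.2 ] -8.22
9 [0.11 1.34] -9.25
10 [0.2  1.46] -10.28
11 [0.31 1.58] -11.31
12 [0.42 1.68] -12.34
13 [0.55 1.77] -13.37
14 [0.68 1.85] -14.39
15 [0.83 1.91] -15.42
16 [0.97 1.96] -16.45
17 [1.13 1.99] -17.48
18 [1.28 2.  ] -18.51
19 [1.44 2.  ] -19.53
20 [1.59 1.98] -20.56
```

Request:
drive_tool(
  delta_rot=[
    [0,0,-1],
    [0,0,-2],
    [0,0,-3],
    [0,0,-4.1],
    [0,0,-5.1],
    [0,0,-6.1],
    [0,0,-7.1],
    [0,0,-8.2],
  ],
  linear=[
    [-0.05,0.15,0],
    [-0.09,0.3,0],
    [-0.11,0.45,0],
    [-0.11,0.6,0],
    [-0.1,0.76,0],
    [-0.07,0.91,0],
    [-0.02,1.06,0],
    [0.04,1.2,0],
  ],
  hand=[0,0,0,0,0,0,0,0],
)

```text
clock: 50.95
eef_pos: [0.4782, -0.0827, 0.0644]
ee_rot: [180.0, 0.3, 135.3]
force: [-0.2, -4.5, 2.2]
width: 0.101
grip_force: 58.6
```

Request:
drive_tool(
  delta_rot=[
    [0,0,0],
    [0,0,-1],
    [0,0,-2],
    [0,0,-3.1],
    [0,0,-4.1],
    [0,0,-5.1],
    [0,0,-6.2],
    [0,0,-7.2],
  ],
  linear=[
    [0,0,0],
    [0.07,0.14,0],
    [0.16,0.26,0],
    [0.27,0.38,0],
    [0.38,0.48,0],
    [0.51,0.57,0],
    [0.64,0.65,0],
    [0.79,0.71,0],
  ],
  hand=[0,0,0,0,0,0,0,0],
)

```text
clock: 51.62
eef_pos: [0.4974, -0.0673, 0.0644]
ee_rot: [179.8, 0.4, 92.2]
force: [-1.0, -8.5, 2.8]
width: 0.103
grip_force: 58.7
```

Request:
drive_tool(
  delta_rot=[
    [0,0,0],
    [0,0,-1],
    [0,0,-2],
    [0,0,-3.1],
    [0,0,-4.1],
    [0,0,-5],
    [0,0,-5],
    [0,0,-5],
  ],
  linear=[
    [0,0,0],
    [0.14,0.05,0],
    [0.3,0.08,0],
    [0.45,0.09,0],
    [0.61,0.09,0],
    [0.76,0.07,0],
    [0.8,0.06,0],
    [0.8,0.06,0],
  ],
  hand=[0,0,0,0,0,0,0,0],
)

```text
clock: 52.28
eef_pos: [0.5125, -0.0662, 0.0642]
ee_rot: [-179.8, 0.5, 62.5]
force: [-8.5, -8.5, 9.5]
width: 0.101
grip_force: 59.7
```

```bash
python3 st.py
```

```text
52.4333 [ 0.5125 -0.0662  0.0642] [-179.8    0.4   62.5] [-8.9 -8.2  9.7] 0.1
```

Request:
drive_tool(
  delta_rot=[
    [0,0,0],
    [0,0,0],
    [0,0,0],
    [0,0,0],
    [0,0,0],
    [0,0,0],
    [0,0,0],
    [0,0,0],
  ],
  linear=[
    [-0.04,-0.1,0],
    [-0.04,-0.12,0],
    [-0.04,-0.12,0],
    [-0.04,-0.12,0],
    [-0.04,-0.12,0.5],
    [-0.04,-0.12,1.5],
    [-0.04,-0.12,2.8],
    [-0.04,-0.12,4],
  ],
  hand=[0,0.1,0.25,0.35,0.35,0.4,0.4,0.4],
)

```text
clock: 53.1
eef_pos: [0.5154, -0.0631, 0.1642]
ee_rot: [-179.9, 0.0, 62.7]
force: [0.5, 0.2, 0.3]
width: 0.397
grip_force: 0.0
```

Request:
drive_tool(
  delta_rot=[
    [0,0,0],
    [0,0,0],
    [0,0,0],
    [0,0,0],
    [0,0,0],
    [0,0,0],
    [0,0,0],
    [0,0,0],
  ],
  linear=[
    [0,-0.6,0.6],
    [0,-1.6,1],
    [0,-2.8,1],
    [0,-4,1],
    [0,-5.2,1],
    [0,-6.4,1],
    [0,-7,1],
    [0,-7,1],
  ],
  hand=[0.4,0.4,0.4,0.4,0.4,0.4,0.4,0.4],
)

```text
clock: 53.77
eef_pos: [0.5148, -0.2436, 0.1889]
ee_rot: [179.9, 0.2, 62.3]
force: [0.2, -0.4, 0.5]
width: 0.398
grip_force: 0.0
```

```bash
python3 st.py; python3 - <<'E'
from m import *
s=snap('top'); save(s,'topF',(200,140,300,245),5.7)
f=s['frame'].astype(int); R,G,B=f[...,0],f[...,1],f[...,2]; W=world(s)
m=(R-G>55)&(abs(G-B)<30)&(abs(W[...,0]-.56)<.16)&(abs(W[...,1])<.17)&(W[...,2]<.08)&(R>100)
for q in rect(s,m,.056,1):
    p=np.array(q[0][:2])+[1.5,3]; d=(p-[557,-9.5]); print(q, 'fixture xy',d@[.983,-.182],d@[.182,.983])
g=(cv2.cvtColor(s['frame'],cv2.COLOR_RGB2HSV)[...,0]>=23)&(cv2.cvtColor(s['frame'],cv2.COLOR_RGB2HSV)[...,1]>70)&(abs(W[...,0]-.556)<.17)&(abs(W[...,1]+.013)<.1)
print(rect(s,g,.036,500))
E
```

```text
53.9167 [ 0.516  -0.2373  0.188 ] [-1.799e+02 -1.000e-01  6.270e+01] [ 0.5  0.2 -0. ] 0.4
([510.6, -67.0, 7.3, 7.4, 89.6], [263.0, 204.0]) fixture xy -34.21769999999998 -61.74529999999999
([600.9, 40.1, 10.0, 8.2, 26.3], [233.0, 180.0]) fixture xy 35.05499999999998 59.968599999999995
[([581.1, -18.4, 142.7, 235.3, 79.4], [248.0, 185.0])]
```

View pics/topF.png

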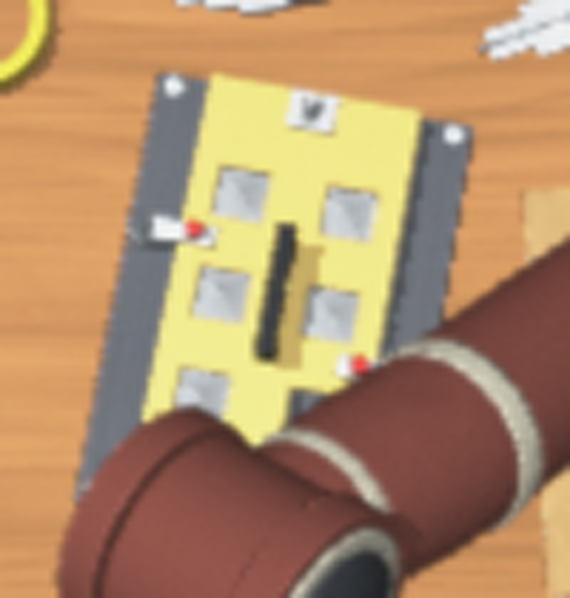

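Both clamps are closed: the knobs measure at fixture (35, 60) and (-34, -62) mm against (±34, ±60). The mask is home with five caps under its windows, and the robot is clear.

```bash
python3 -c "
from plant import env
print(env.hand_in())"
```

```text
the job is handed in; nothing more can be done
None
```

The job is handed in at about 54 s: all five caps are in nests, the mask is back flush on its rails, both clamps are closed, and the robot is clear; `env.hand_in()` returned no verdict, so pass or fail is not known.

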